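# Refill the two-tier coffee capsule caddy

### The arm

A 6-joint arm with a two-finger parallel gripper is mounted at the origin on the work surface. World frame = base frame: x ahead of the robot, y to its left, z up, the work surface at z = 0. Lengths are in m, angles in rad, forces in N, time in s.
With the tool pointing down it reaches from about 0.425 to 0.95 m from the base axis. Payload 3.5 kg.
Tool frame: the origin (TCP) lies midway between the tips of the shut fingers; the grasp point (between the pads) lies 19 mm behind it; z points along the fingers, y is the line along which they close (so a half turn about z gives the same grasp; the last joint's range is limited). The gripper opens to 85 mm and grips with 20 to 120 N. Pads are 22 mm wide; open, the fingers measure 114 mm over their backs; the gripper's body (76 mm by 85 mm) begins 54 mm behind the grasp point. The pads swing forward as they close: fully open they stand 13 mm farther back than shut.
Start: joints at [-1.373, 0.286, 1.577, -0, 1.279, -0.15], TCP at [0.23, -0.635, 0.21] pointing down, gripper open.
Joint ranges: [-2.77, 2.77], [-0.9, 2.22], [0.21, 2.48], [-1.53, 4.67], [0.24, 2.81], [-2.84, 2.84]. Speed limits (rad/s): [2.79, 2.79, 3.14, 3.14, 3.14, 3.14].

### API

Orientations are given as a unit quaternion [x, y, z, w].
In Python, from plant import get_state, read_camera, ctrl gives the robot as it stands.
- The arm moves only by the shell command python3 -m crank 'ROWS' [FORCE]. ROWS is JSON, a list of rows, each a list of 3 entries, a list of its own where there are three numbers: the shift along the tool's x, y, z in mm, then the turn about the tool's z in degrees, then the closure in counts, from 0 (fully open) to 255 (shut). In form: [[[tx, ty, tz], yaw, claw], ...]. A call has 1 to 10 rows; each row is the pose to reach, as a shift and turn from the pose commanded when the call began, along the tool's axes at that moment; what a row does not reach only later rows make up. A row lasts 1/10 s, in which the tool goes at most 50 mm and 8.59 degrees, less where a joint would pass 70% of its speed; a pose out of reach is approached as far as the arm can. A call with a gripper value outside its range is refused whole. The fingers move at their own pace and stop on an object; FORCE is the grip in N (left out, the last holds). Time passes only in rows, so rows that repeat a pose let the fingers close. It gives the time, the measured TCP pose, the force, the opening and the grip force at its end, in the units of the state.
- get_state(): the state, without advancing time (a new reading comes with each control period).
- read_camera(name): name is "scene" or "top" or "wrist"; returns a dict with "frame" (384x512x3 uint8, blue, green, red), "range_z" (384x512 float32, m along the optical axis (not along the pixel's ray), 0 where there is no reading), "vfov" (degrees; the focal length in pixels is half the picture's height over the tangent of half this angle, whatever the lens; pixels are square), "cx", "cy" (the principal point, pixels), "origin" and "orientation" of the camera in the world. Camera axes: x right, y down, z forward; pixel columns grow to the right and rows downward; lengths in m; the calibration is good to about 2 mm. A picture is of the moment at which its call begins.
- ctrl.sign_off(): hands the job in; it is judged then, once.
The state is a dict: "time": time; "qpos": joint angles; "dq": joint speeds; "joint_efforts": joint torques, N m; "eef_pos": TCP position; "tcp_rot": TCP orientation; "contact_force": force on the tool from outside, world axes, zero at the start; "wrist_torque": the same for the moment, N m; "opening": opening from 0.0 (shut) to 1.0 (fully open); "finger_force": force on a finger pad.
Only numpy, scipy, OpenCV 4.12 (cv2) and the standard library are available. Lean on these libraries where they do the work, as an engineer would, in place of code of your own. Each camera call takes 0.05 s, during which the arm holds its last target. There are 200 camera calls.

### The job

Refill the coffee capsule caddy: take off its lid and lay it on the white tile, then lift out the upper tray and set it down on the dark slate, then stand every loose capsule upright, foil rim down, in the base. Lay the cork separator flat inside the base on its corner blocks, over the capsules, then seat the upper tray fully home on top of it and close it with the lid. Leave the mug, the glass and the sugar jar where they stand.

Things in the scene. Friction and masses are not known exactly. Their poses are not given: they have to be found in the camera images.
- caddy: Base tier: heavy fixed open box of light wood, 166 (its x) x 114 (y) x 58 mm high, walls 7 mm, floor 6 mm; inside 152 x 100 mm. Four dark blocks, 14 x 14 mm, in the inner corners have tops 42 mm above the table; the separator lies on them. Origin: centre of the underside, on the table; z up. Brass plates mark the short ends (+x, -x).
- tray: White open box, 142 (its x) x 90 (y) x 40 mm high, walls and floor 5 mm, 0.18 kg. A dark bar, 12 mm thick in y, full length in x, runs along its middle, top 32 mm above the underside: pinch it across y (35 mm clear each side). Origin: centre of underside; z up. Starts in the caddy on the blocks (origin 42 mm above the caddy's, 5 mm play all round); on the separator 48 mm.
- lid: Light wood, 0.15 kg: plate 150 (its x) x 98 (y) x 6 mm, under it a plug 120 x 68 x 6 mm that drops 6 mm into the tray with 6 mm play all round; on top a black grip bar 60 (x) x 14 (y) x 22 mm high. Origin: centre of the plug's underside; z up; plate top at 12 mm, bar top at 34 mm. On the tray its origin is 34 mm above the tray's origin.
- separator: Cork board, 60 g, flat on the table at the start: 142 (its x) x 90 (y) x 6 mm, H-shaped: the middle 50 mm of its length is cut out on both long sides, leaving a waist 20 mm wide in y, to pinch across y. Origin: centre of the underside; z up. Either end may go first.
- lid_tile: White ceramic tile fixed on the table, where the lid is parked: 170 (x) x 120 (y) x 4 mm. Origin: centre of the underside, on the table. Tile and slate may change places.
- tray_slate: Dark slate fixed on the table, where the tray is parked: 170 (x) x 120 (y) x 4 mm. Origin: centre of the underside, on the table.
- capsule0: Coffee capsule (green), standing on its foil rim: body 28 mm across, 28 mm high over all (a look-only disc on top adds 1.5 mm), with a rim 34 mm across and 3 mm thick at the bottom; 25 g. Origin: centre of the underside; z up. May be absent.
- capsule1: Coffee capsule (copper), standing on its foil rim: body 28 mm across, 28 mm high over all (a look-only disc on top adds 1.5 mm), with a rim 34 mm across and 3 mm thick at the bottom; 25 g. Origin: centre of the underside; z up. May be absent.
- capsule2: Coffee capsule (blue), standing on its foil rim: body 28 mm across, 28 mm high over all (a look-only disc on top adds 1.5 mm), with a rim 34 mm across and 3 mm thick at the bottom; 25 g. Origin: centre of the underside; z up. May be absent.
- capsule3: Coffee capsule (red), standing on its foil rim: body 28 mm across, 28 mm high over all (a look-only disc on top adds 1.5 mm), with a rim 34 mm across and 3 mm thick at the bottom; 25 g. Origin: centre of the underside; z up. May be absent.
- mug: Bystander: white mug with a black rubber sleeve, 86 mm across, 95 mm high. Origin: centre of the underside.
- glass: Bystander: glass tumbler with sachets and a spoon, 74 mm across, 75 mm high (the spoon stands 125 mm high). Origin: centre of the underside.
- sugar_jar: Bystander: amber sugar jar with a black cap, 66 mm across, 85 mm high. Origin: centre of the underside.
Not all that is in view belongs to the job. Of the things shaped like the tray_slate, the black one is meant. What is shaped like the lid_tile but pink is not meant.

How it is judged:
By the outcome, as a careful person would: the job done as asked, in the order asked, and still so for the second after the job is handed in, with the robot touching nothing.
Of capsule0, capsule1, capsule2, capsule3 only 2 to 3 are there at a start; the rules pass over those that are not, and their reading is None.
At some moment in a run one of capsule0, capsule1, capsule2, capsule3, separator may be knocked a few centimetres aside while the robot is not near it.
It also fails if it takes over 210 s, if anything falls off the work surface, if the arm or the gripper's body presses on something with over 40 N, if the wrist force passes 120 N, or if a joint passes its speed limit or range.

## Working session

There is one attempt and no reset: what is moved stays moved. The work goes in short steps, Python scripts to look and compute and a shell command to move; the robot and the scene stay as the last step left them, time stands still between calls to the robot, and variables do not carry over. Pictures are saved under pics/ and viewed, at most 14 in all, crops included, and the job is handed in when it is done.

```bash
ls; mkdir -p pics; cat > h.py <<'E'
import numpy as np, cv2
from scipy.spatial.transform import Rotation as R
from plant import get_state, read_camera, ctrl
def cam(n):
    c=read_camera(n); c['f']=192/np.tan(np.radians(c['vfov']/2)); return c
def world(c,u,v,z=None):
    """pixel -> world using depth, or by plane z"""
    d=np.array([(u-c['cx'])/c['f'],(v-c['cy'])/c['f'],1.]); r=R.from_quat(c['orientation']).apply(d); o=np.array(c['origin'])
    if z is None: s=np.median(c['range_z'][int(v)-1:int(v)+2,int(u)-1:int(u)+2])
    else: s=(z-o[2])/r[2]
    return o+s*r
def cloud(c):
    v,u=np.mgrid[0:384,0:512]; z=c['range_z']
    P=np.stack([(u-c['cx'])/c['f']*z,(v-c['cy'])/c['f']*z,z],-1)
    return (P.reshape(-1,3)@R.from_quat(c['orientation']).as_matrix().T+np.array(c['origin'])).reshape(384,512,3)
def st():
    s=get_state(); r=R.from_quat(s['tcp_rot']).as_matrix()
    print('t',round(s['time'],2),'tcp',np.round(s['eef_pos'],4),'x',np.round(r[:,0],3),'y',np.round(r[:,1],3),'z',np.round(r[:,2],3),'q',np.round(s['qpos'],2),'F',np.round(s['contact_force'],1),'op',s['opening'],'ff',s['finger_force']); return s
def go(p,ang=None):
    """shift (tool mm) to TCP p, and yaw deg to bring tool y axis to world angle ang (mod 180)"""
    s=get_state(); r=R.from_quat(s['tcp_rot']).as_matrix()
    print('shift',np.round(r.T@(np.array(p)-s['eef_pos'])*1000,1))
    if ang is not None:
        a=np.degrees(np.arctan2(r[1,1],r[0,1])); d=(ang-a+90)%180-90
        print('yaw',round(-d,1),'now',round(a,1),'q6',round(s['qpos'][5],2))
E
python3 - <<'E'
from h import *
s=st(); print(s)
for n in('scene','top'):
    c=cam(n); print(n,c['origin'],c['orientation'],c['vfov'],c['cx'],c['cy'])
    cv2.imwrite(f'pics/{n}0.png',cv2.resize(c['frame'],(800,600),interpolation=cv2.INTER_CUBIC)); np.save(f'{n}0.npy',c,allow_pickle=True)
E
```

```text
pics
t 0.0 tcp [ 0.23   -0.6339  0.2081] x [0.94  0.341 0.   ] y [ 0.341 -0.94  -0.002] z [-0.     0.002 -1.   ] q [-1.37  0.29  1.58 -0.    1.28 -0.15] F [ 0.  -0.2  0. ] op 1.0024597160879343 ff 0.0
{'time': 0.0, 'qpos': array([-1.37298490e+00,  2.87184808e-01,  1.57816607e+00, -3.00677033e-06,
        1.27861051e+00, -1.49988359e-01]), 'dq': array([-3.29219308e-04, -3.38884894e-04,  6.45873239e-04, -5.55499318e-05,
        2.12501940e-03,  3.52088107e-04]), 'joint_efforts': array([ 1.76961403e-03, -4.05979228e+01, -2.92623496e+01, -3.68491089e-05,
        5.94983896e-03,  2.76782863e-06]), 'eef_pos': array([ 0.22995447, -0.63387153,  0.2081404 ]), 'tcp_rot': array([ 9.84916715e-01,  1.73025035e-01, -2.97561009e-05, -1.18399512e-03]), 'contact_force': array([ 0.00439626, -0.18952123,  0.02703826]), 'wrist_torque': array([ 0.05146911, -0.01584153,  0.01592308]), 'finger_force': 0.0, 'opening': 1.0024597160879343}
scene [1.17888621 0.25047492 0.86329076] [ 0.45464598  0.82172577 -0.30042298 -0.1667628 ] 56.84516563632297 252.8445290665621 190.09141330568153
top [ 0.46724091 -0.10469645  1.3137356 ] [ 0.71083271 -0.70193374  0.02841764 -0.03461694] 48.497166513620414 254.90786352826518 193.89433711144574
```

View pics/top0.png

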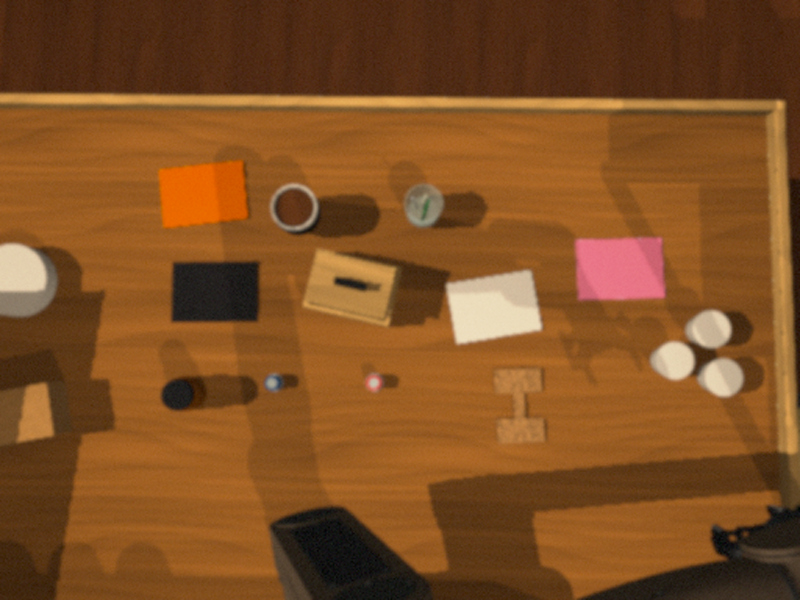

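View pics/scene0.png

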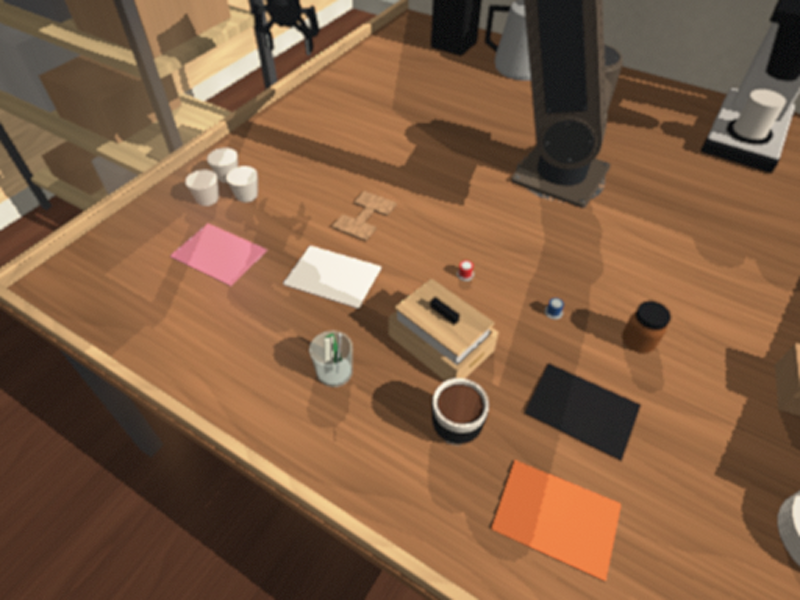

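The top view shows the caddy with its lid at (353,287), the white tile at (494,307), the black slate at (215,292), the separator at (520,405), the red capsule at (374,383) and the blue one at (275,383). The mug is at (295,208), the glass at (424,205) and the jar at (180,395). The scene view shows no third capsule.

```bash
python3 - <<'E'
from h import *
c=np.load('top0.npy',allow_pickle=True).item(); k=.64
def rect(name,pts,z):
    p=np.array([world(c,u*k,v*k,z)[:2] for u,v in pts]); (x,y),(w,h),a=cv2.minAreaRect((p*1000).astype(np.float32)); print(name,'c',round(x,1),round(y,1),'size',round(w),round(h),'w-axis ang',round(a,1))
rect('tile',[(446,283),(530,270),(542,330),(456,344)],.004)
rect('slate',[(173,262),(259,262),(258,320),(172,321)],.004)
rect('lid',[(322,252),(398,268),(384,321),(308,302)],.088)  # plate top: 42+34+12
rect('caddy',[(318,249),(402,266),(388,326),(303,306)],.058)
rect('bar',[(336,277),(380,285),(379,291),(335,284)],.110)
rect('sep',[(494,369),(543,368),(546,441),(497,442)],.006)
for n,u,v,z in[('red',374,383,.0295),('blue',275,383,.0295),('mug',295,208,.095),('glass',424,205,.075),('jar',179,395,.085)]: print(n,np.round(world(c,u*k,v*k,z),3),np.round(world(c,u*k,v*k),3))
print(world(c,345*k,300*k),world(c,400*k,10*k))
# colour blobs: refine
go([.6,.05,.2])
E
```

```text
tile c 579.7 -280.5 size 122 171 w-axis ang 10.0
slate c 603.9 270.0 size 118 172 w-axis ang 1.4
lid c 609.2 -9.0 size 146 102 w-axis ang 76.7
caddy c 610.7 -6.0 size 166 117 w-axis ang 77.5
bar c 608.5 -18.7 size 82 13 w-axis ang 81.5
sep c 388.4 -331.1 size 141 96 w-axis ang 2.0
red [ 0.427 -0.048  0.03 ] [ 0.427 -0.048  0.03 ]
blue [0.425 0.142 0.03 ] [0.425 0.142 0.029]
mug [0.751 0.101 0.095] [0.753 0.103 0.087]
glass [ 0.765 -0.139  0.075] [ 0.763 -0.139  0.081]
jar [0.403 0.307 0.085] [0.403 0.307 0.084]
[0.58123225 0.00558715 0.0861355 ] [ 1.60364176 -0.07857699 -0.74904452]
shift [ 581.  -516.8    9.5]
```

```bash
python3 -m crank '[[[560,-515,-80],-56,0],[[560,-515,-80],-56,0],[[560,-515,-80],-56,0],[[560,-515,-80],-56,0],[[560,-515,-80],-56,0],[[560,-515,-80],-56,0],[[560,-515,-80],-56,0],[[560,-515,-80],-56,0],[[560,-515,-80],-56,0],[[560,-515,-80],-56,0]]'; python3 - <<'E'
from h import *
st(); go([.61,-.01,.29],-13)
E
```

```text
time: 1.1
eef_pos: [0.4597, -0.1913, 0.2617]
tcp_rot: [0.788, 0.615, -0.0, -0.0]
contact_force: [0.4, -0.1, -0.2]
opening: 0.999
finger_force: 0.0
t 1.1 tcp [ 0.4597 -0.1913  0.2617] x [0.243 0.97  0.   ] y [ 0.97  -0.243 -0.   ] z [-0.  0. -1.] q [-0.6  -0.15  1.94  0.    1.35 -0.35] F [ 0.4 -0.1 -0.2] op 0.99938420040022 ff 0.0
shift [212.4 101.6 -28.3]
yaw -1.1 now -14.1 q6 -0.35
```

```bash
python3 -m crank '[[[200,100,-30],-1,0],[[200,100,-30],-1,0],[[200,100,-30],-1,0],[[200,100,-30],-1,0],[[200,100,-30],-1,0],[[200,100,-30],-1,0],[[200,100,-30],-1,0],[[200,100,-30],-1,0]]'; python3 - <<'E'
from h import *
st(); c=cam('wrist'); print(c['origin']); np.save('w1.npy',c,allow_pickle=True)
cv2.imwrite('pics/w1.png',cv2.resize(c['frame'],(800,600),interpolation=cv2.INTER_CUBIC))
E
```

```text
time: 1.9
eef_pos: [0.6043, -0.0245, 0.2911]
tcp_rot: [0.783, 0.622, -0.001, -0.0]
contact_force: [-0.3, -0.0, -1.3]
opening: 0.997
finger_force: 0.0
t 1.9 tcp [ 0.6043 -0.0245  0.2911] x [ 0.227  0.974 -0.   ] y [ 0.974 -0.227 -0.001] z [-0.001 -0.    -1.   ] q [-0.21  0.08  1.66 -0.    1.4   0.02] F [-0.3 -0.  -1.3] op 0.9970598782356838 ff 0.0
[0.62193638 0.04101691 0.45654392]
```

View pics/w1.png

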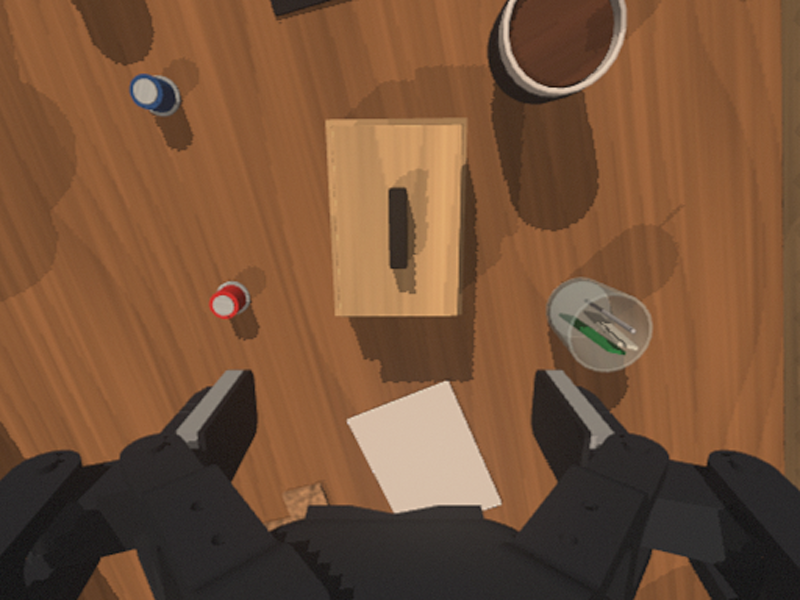

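The wrist view shows the lid bar with corners (389,188), (406,188), (408,268), (390,268). The red and blue capsules are at (228,303) and (150,93), and the tile is below.

```bash
python3 - <<'E'
from h import *
c=np.load('w1.npy',allow_pickle=True).item(); k=.64
p=np.array([world(c,u*k,v*k,.110)[:2] for u,v in[(389,188),(406,188),(408,268),(390,268)]])
m=p.mean(0); ax=(p[0]+p[1]-p[2]-p[3])/2; a=np.degrees(np.arctan2(ax[1],ax[0])); print(m,np.linalg.norm(ax),np.linalg.norm(p[0]-p[1]),a)
g=c['frame'].astype(int).sum(2); P=cloud(c); mk=(P[...,2]>.103)&(P[...,2]<.116)&(np.linalg.norm(P[...,:2]-m,axis=-1)<.05)
q=(P[mk][:,:2]*1000).astype(np.float32); print(mk.sum(),cv2.minAreaRect(q))
mk=(P[...,2]>.08)&(P[...,2]<.095)&(np.linalg.norm(P[...,:2]-m,axis=-1)<.12); q=(P[mk][:,:2]*1000).astype(np.float32); print('lid',cv2.minAreaRect(q),np.median(P[mk][:,2]))
mk=(P[...,2]>.05)&(P[...,2]<.062)&(np.linalg.norm(P[...,:2]-m,axis=-1)<.12); q=(P[mk][:,:2]*1000).astype(np.float32); print('caddy',cv2.minAreaRect(q),np.median(P[mk][:,2]))
for n,u,v in[('red',226,305),('blue',149,92)]: print(n,world(c,u*k,v*k,.0295))
go([m[0],m[1],.089],a-90)
E
```

```text
[ 0.614632   -0.00350218] 0.05953722775318641 0.012387476035645627 78.16162321323813
601 ((613.3404541015625, -2.834207534790039), (59.691829681396484, 13.605093002319336), 78.53130340576172)
lid ((613.5313110351562, -3.1792373657226562), (150.29339599609375, 98.1539077758789), 77.50301361083984) 0.08895436363320272
caddy ((613.183349609375, -3.2263641357421875), (165.55746459960938, 114.2191162109375), 77.69804382324219) 0.05890996712510782
red [ 0.43508828 -0.0475919   0.0295    ]
blue [0.43206426 0.14761909 0.0295    ]
shift [ 23.    5.4 202.3]
yaw -1.3 now -13.2 q6 0.02
```

```bash
python3 -m crank '[[[22,5,100],-1,0],[[22,5,100],-1,0],[[22,5,150],-1,0],[[22,5,150],-1,0],[[22,5,150],-1,0],[[22,5,150],-1,0]]'; python3 - <<'E'
from h import *
st(); go([.6135,-.003,.090],-12.4)
E
```

```text
time: 2.55
eef_pos: [0.6169, -0.0045, 0.1456]
tcp_rot: [0.778, 0.628, 0.002, 0.002]
contact_force: [-0.1, 0.0, 0.5]
opening: 1.003
finger_force: 0.0
t 2.55 tcp [ 0.6169 -0.0045  0.1456] x [0.21  0.978 0.   ] y [ 0.978 -0.21   0.006] z [ 0.006 -0.001 -1.   ] q [-0.17  0.22  1.78 -0.    1.14  0.04] F [-0.1  0.   0.5] op 1.0028440729613517 ff 0.0
shift [ 0.7 -4.  55.6]
yaw 0.3 now -12.1 q6 0.04
```

```bash
python3 -m crank '[[[0,-3,30],0,0],[[0,-3,55],0,0],[[0,-3,55],0,0],[[0,-3,55],0,120],[[0,-3,55],0,255],[[0,-3,55],0,255],[[0,-3,55],0,255],[[0,-3,55],0,255],[[0,-3,55],0,255],[[0,-3,55],0,255]]' 60; python3 - <<'E'
from h import *
st()
E
```

```text
time: 3.55
eef_pos: [0.6125, -0.0027, 0.0883]
tcp_rot: [0.777, 0.629, 0.0, 0.0]
contact_force: [-1.5, -0.0, 5.3]
opening: 0.001
finger_force: 2.7
t 3.55 tcp [ 0.6125 -0.0027  0.0883] x [0.209 0.978 0.   ] y [ 0.978 -0.209  0.001] z [ 0.001 -0.    -1.   ] q [-0.17  0.28  1.83  0.    1.04  0.04] F [-1.5 -0.   5.3] op 0.0007034815955404238 ff 2.7362451349177297
```

```bash
python3 - <<'E'
from h import *
c=cam('wrist')
cv2.imwrite('pics/w2.png',cv2.resize(c['frame'],(800,600),interpolation=cv2.INTER_CUBIC))
P=cloud(c); m=np.array([.6135,-.003]); mk=(P[...,2]>.08)&(P[...,2]<.097)&(np.linalg.norm(P[...,:2]-m,axis=-1)<.12); q=(P[mk][:,:2]*1000).astype(np.float32); print('lid',cv2.minAreaRect(q),np.median(P[mk][:,2]))
st()
E
```

```text
lid ((620.0029907226562, -3.7791366577148438), (148.59689331054688, 98.5251235961914), 77.70159912109375) 0.08897088072738638
t 3.6 tcp [ 0.6125 -0.0027  0.0882] x [0.209 0.978 0.   ] y [ 0.978 -0.209  0.001] z [ 0.001 -0.    -1.   ] q [-0.17  0.28  1.83  0.    1.04  0.04] F [-2.   0.7  6.2] op 0.0012222600565903105 ff 2.8582068799674687
```

View pics/w2.png

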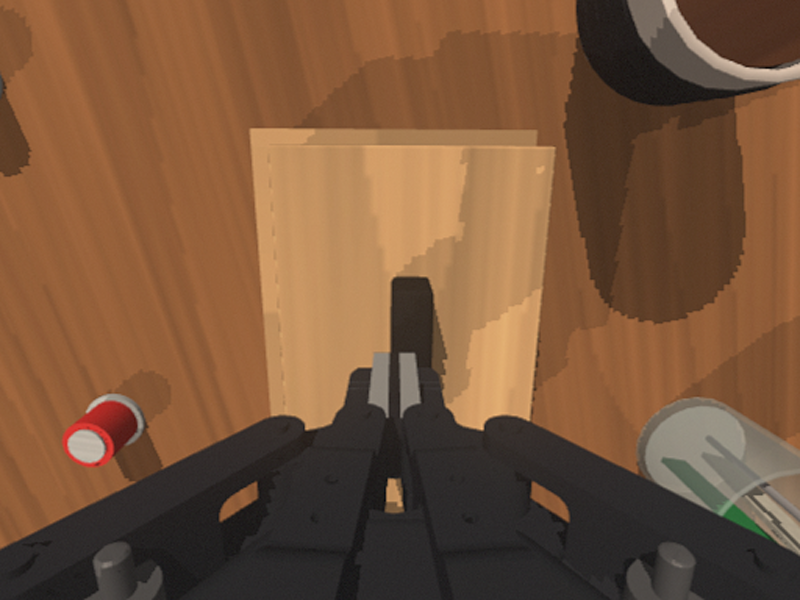

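```bash
python3 - <<'E'
from h import *
c=cam('wrist'); P=cloud(c)
for u,v in[(380,358),(408,358),(380,385),(408,385),(360,378),(430,378),(412,290),(412,330),(425,360),(412,345),(395,345),(394,490),(330,250)]: 
    print(u,v,np.round(P[int(v*.64),int(u*.64)],4))
E
```

```text
380 358 [0.6124 0.0078 0.1198]
408 358 [0.6209 0.0057 0.1192]
380 385 [0.6129 0.0076 0.138 ]
408 385 [0.6205 0.0062 0.1385]
360 378 [0.6058 0.0056 0.1258]
430 378 [0.6265 0.001  0.1254]
412 290 [0.6262 0.0248 0.1098]
412 330 [0.6235 0.0117 0.1111]
425 360 [0.626  0.0007 0.1116]
412 345 [0.6224 0.0065 0.1102]
395 345 [0.6169 0.0078 0.1104]
394 490 [ 0.6017 -0.0636  0.0895]
330 250 [0.6003 0.0396 0.0897]
```

```bash
python3 - <<'E'
from h import *
c=np.load('w1.npy',allow_pickle=True).item(); P=cloud(c)
for u,v in[(240,375),(250,376),(545,376),(558,375),(200,425)]: print(u,v,np.round(P[int(v*.64),int(u*.64)],4))
c=cam('wrist');P=cloud(c)
m=(np.abs(P[...,2]-.12)<.012)&(np.linalg.norm(P[...,:2]-[.6125,-.0027],axis=-1)<.03)
for v in range(218,232,2): print(v,[round(float(P[v,u,2]),3) for u in range(224,286,4)])
E
python3 -m crank '[[[0,0,-4],0,255],[[0,0,-8],0,255],[[0,0,-8],0,255]]'
```

```text
240 375 [ 0.5663 -0.0044  0.3364]
250 376 [ 0.5665 -0.0076  0.3299]
545 376 [ 0.6507 -0.025   0.3343]
558 375 [ 0.6542 -0.025   0.336 ]
200 425 [ 0.5651 -0.005   0.3614]
218 [0.088, 0.09, 0.09, 0.09, 0.089, 0.089, 0.089, 0.111, 0.11, 0.111, 0.112, 0.11, 0.111, 0.089, 0.09, 0.089]
220 [0.089, 0.089, 0.088, 0.089, 0.088, 0.089, 0.089, 0.11, 0.112, 0.111, 0.111, 0.111, 0.111, 0.087, 0.089, 0.089]
222 [0.089, 0.088, 0.089, 0.089, 0.089, 0.089, 0.089, 0.111, 0.11, 0.111, 0.111, 0.111, 0.111, 0.088, 0.089, 0.088]
224 [0.089, 0.09, 0.088, 0.09, 0.089, 0.09, 0.088, 0.11, 0.111, 0.111, 0.111, 0.11, 0.111, 0.089, 0.09, 0.089]
226 [0.088, 0.089, 0.089, 0.088, 0.116, 0.116, 0.115, 0.116, 0.117, 0.116, 0.117, 0.111, 0.111, 0.09, 0.089, 0.089]
228 [0.089, 0.089, 0.089, 0.089, 0.118, 0.119, 0.12, 0.118, 0.119, 0.119, 0.12, 0.111, 0.111, 0.089, 0.09, 0.089]
230 [0.089, 0.09, 0.089, 0.089, 0.121, 0.122, 0.121, 0.121, 0.121, 0.122, 0.121, 0.111, 0.111, 0.088, 0.089, 0.088]
time: 4.0
eef_pos: [0.6124, -0.0028, 0.0953]
tcp_rot: [0.778, 0.629, 0.0, 0.0]
contact_force: [0.3, 0.5, -0.4]
opening: 0.002
finger_force: 0.0
```

```bash
python3 -m crank '[[[0,0,-35],0,0],[[0,7,-35],0,0],[[0,7,-35],0,0],[[0,7,-35],0,0],[[0,7,-35],0,0],[[0,7,-35],0,0],[[0,7,-35],0,0]]'; python3 - <<'E'
from h import *
c=cam('wrist');P=cloud(c)
m=np.array([.62,-.003]); 
for a,b,r in((.105,.114,.05),(.08,.097,.12)):
    mk=(P[...,2]>a)&(P[...,2]<b)&(np.linalg.norm(P[...,:2]-m,axis=-1)<r); q=(P[mk][:,:2]*1000).astype(np.float32); print(cv2.minAreaRect(q))
go([.6195,-.003,.067],-12.4); st()
E
```

```text
time: 4.7
eef_pos: [0.6184, -0.0041, 0.129]
tcp_rot: [0.778, 0.629, -0.0, -0.0]
contact_force: [0.3, -0.6, 0.2]
opening: 0.997
finger_force: 0.0
((620.0511474609375, -4.063741683959961), (59.8431396484375, 13.691760063171387), 77.4569320678711)
((619.6506958007812, -4.747840881347656), (150.68646240234375, 98.31463623046875), 77.57523345947266)
shift [ 1.3  0.8 62.3]
yaw 0.3 now -12.1 q6 0.04
t 4.75 tcp [ 0.6185 -0.0042  0.1293] x [ 0.209  0.978 -0.   ] y [ 0.978 -0.209 -0.001] z [-0.001  0.    -1.   ] q [-0.17  0.24  1.79 -0.    1.12  0.04] F [-0.5 -0.2  0.2] op 1.0030759988270663 ff 0.0
```

```bash
python3 -m crank '[[[0,1,30],0,0],[[0,1,62],0,0],[[0,1,62],0,0],[[0,1,62],0,0],[[0,1,62],0,255],[[0,1,62],0,255],[[0,1,62],0,255],[[0,1,62],0,255],[[0,1,62],0,255],[[0,1,62],0,255]]' 60; python3 - <<'E'
from h import *
c=cam('wrist'); P=cloud(c); cv2.imwrite('pics/w3.png',c['frame']); st()
E
```

```text
time: 5.75
eef_pos: [0.62, -0.0044, 0.0685]
tcp_rot: [0.778, 0.629, 0.0, 0.0]
contact_force: [-1.3, -0.0, 3.7]
opening: 0.152
finger_force: 59.4
t 5.8 tcp [ 0.62   -0.0044  0.0685] x [0.209 0.978 0.   ] y [ 0.978 -0.209  0.   ] z [ 0. -0. -1.] q [-0.17  0.32  1.82  0.    1.01  0.04] F [-1.7  0.6  3.8] op 0.1506557526376008 ff 59.36582386493683
```

```bash
python3 -m crank '[[[0,0,-20],0,255],[[0,0,-60],0,255],[[0,0,-100],0,255],[[0,0,-100],0,255],[[0,0,-100],0,255]]'; python3 - <<'E'
from h import *
c=np.load('top0.npy',allow_pickle=True).item(); P=cloud(c); f=c['frame'].astype(int); 
for n,ctr,mk in(('tile',(.58,-.28),f.min(2)>110),('slate',(.604,.27),f.max(2)<45)):
    mk=mk&(np.linalg.norm(P[...,:2]-ctr,axis=-1)<.12)&(P[...,2]<.02); mk=cv2.morphologyEx(mk.astype(np.uint8),cv2.MORPH_OPEN,np.ones((3,3)))>0
    v,u=np.nonzero(mk); q=np.array([world(c,a,b,.004)[:2]*1000 for a,b in zip(u,v)],np.float32); print(n,len(q),cv2.minAreaRect(q),q.mean(0))
st(); go([.580,-.2805,.14],10)
E
```

```text
time: 6.3
eef_pos: [0.6202, -0.0045, 0.1685]
tcp_rot: [0.778, 0.629, 0.001, 0.001]
contact_force: [-0.1, -0.2, -1.8]
opening: 0.15
finger_force: 58.9
tile 2187 ((579.9699096679688, -279.5610656738281), (122.2745590209961, 172.70376586914062), 10.334060668945312) [ 579.48047 -279.25113]
slate 1793 ((604.5755004882812, 271.7329406738281), (105.9352798461914, 160.7979278564453), 0.7108492851257324) [603.91095 270.83502]
t 6.3 tcp [ 0.6202 -0.0045  0.1685] x [0.209 0.978 0.   ] y [ 0.978 -0.209  0.002] z [ 0.002 -0.    -1.   ] q [-0.17  0.2   1.75 -0.    1.18  0.04] F [-0.1 -0.2 -1.8] op 0.1497467137332663 ff 58.91538083553314
shift [-278.3   18.3   28.5]
yaw -22.1 now -12.1 q6 0.04
```

```bash
python3 - <<'E'
from h import *
c=np.load('w1.npy',allow_pickle=True).item(); k=.64
A,B,C=[world(c,u*k,v*k,.004)[:2]*1000 for u,v in((348,420),(447,381),(500,505))]
print(A,B,C,np.linalg.norm(A-B),np.linalg.norm(B-C))
ab=(B-A)/np.linalg.norm(B-A); n=np.array([ab[1],-ab[0]]); print('ang',np.degrees(np.arctan2(ab[1],ab[0])),'centre',(A+B)/2+85*n)
E
python3 -m crank '[[[-270,18,0],-22,255],[[-270,18,0],-22,255],[[-270,18,0],-22,255],[[-270,18,0],-22,255],[[-270,18,0],-22,255],[[-270,18,0],-22,255],[[-270,18,0],-22,255],[[-270,18,0],-22,255]]'
```

```text
[ 511.98619144 -208.4254632 ] [ 626.88732816 -186.96153274] [ 655.95327288 -355.40006803] 116.88871430486671 170.92796527306763
ang 10.581097276855225 centre [ 585.04505954 -281.2481566 ]
time: 7.1
eef_pos: [0.5795, -0.2718, 0.1648]
tcp_rot: [0.644, 0.765, 0.0, -0.003]
contact_force: [-0.2, -0.3, -1.7]
opening: 0.149
finger_force: 58.8
```

```bash
python3 - <<'E'
from h import *
st(); go([.584,-.280,.003],10)
E
```

```text
t 7.1 tcp [ 0.5795 -0.2718  0.1648] x [-0.171  0.985  0.004] y [ 0.985  0.171 -0.003] z [-0.004  0.003 -1.   ] q [-0.6   0.25  1.7   0.    1.19 -0.77] F [-0.2 -0.3 -1.7] op 0.14933252781478742 ff 58.77125144004822
shift [ -9.5   3.6 161.7]
yaw -0.2 now 9.8 q6 -0.77
```

```bash
python3 -m crank '[[[-8,4,50],0,255],[[-8,4,100],0,255],[[-8,4,140],0,255],[[-8,4,152],0,255],[[-8,4,156],0,255],[[-8,4,160],0,255],[[-8,4,160],0,255]]'; python3 -c "
from h import *
st()"
```

```text
time: 7.8
eef_pos: [0.5879, -0.2801, 0.0101]
tcp_rot: [0.643, 0.766, 0.0, 0.002]
contact_force: [0.2, 1.0, -2.0]
opening: 0.15
finger_force: 58.8
t 7.8 tcp [ 0.5879 -0.2801  0.0101] x [-0.173  0.985 -0.003] y [0.985 0.173 0.003] z [ 0.003 -0.002 -1.   ] q [-0.6   0.45  1.75  0.    0.93 -0.77] F [ 0.2  1.  -2. ] op 0.15038445168834466 ff 58.76550257205963
```

```bash
python3 -m crank '[[[0,-3,3],0,255],[[0,-3,6],0,255],[[0,-3,8],0,255],[[0,-3,10],0,255],[[0,-3,10],0,255]]'; 
```

```text
time: 8.3
eef_pos: [0.583, -0.2798, -0.0026]
tcp_rot: [0.643, 0.766, -0.0, -0.0]
contact_force: [-0.3, -0.6, -0.9]
opening: 0.147
finger_force: 58.8
```

```bash
python3 -m crank '[[[0,0,2],0,255],[[0,0,2],0,0],[[0,0,2],0,0],[[0,0,2],0,0],[[0,0,2],0,0],[[0,0,-40],0,0],[[0,0,-90],0,0],[[0,0,-140],0,0],[[0,0,-190],0,0],[[0,0,-190],0,0]]'; python3 - <<'E'
from h import *
st(); c=cam('wrist'); P=cloud(c); cv2.imwrite('pics/w4.png',cv2.resize(c['frame'],(800,600)))
m=np.array([.583,-.28])
mk=(P[...,2]>.011)&(P[...,2]<.024)&(np.linalg.norm(P[...,:2]-m,axis=-1)<.1); q=(P[mk][:,:2]*1000).astype(np.float32); print(cv2.minAreaRect(q),np.median(P[mk][:,2]))
go([.6135,-.003,.29],-12.4)
E
```

```text
time: 9.3
eef_pos: [0.5877, -0.2828, 0.1988]
tcp_rot: [0.643, 0.766, 0.001, 0.009]
contact_force: [0.6, 0.1, 0.4]
opening: 1.002
finger_force: 0.0
t 9.3 tcp [ 0.5877 -0.2828  0.1988] x [-0.173  0.985 -0.013] y [0.985 0.173 0.013] z [ 0.015 -0.01  -1.   ] q [-0.6   0.23  1.66  0.    1.23 -0.78] F [0.6 0.1 0.4] op 1.0015413514451708 ff 0.0
((584.78173828125, -280.6566162109375), (98.17015838623047, 148.89320373535156), 9.936193466186523) 0.016940123550935188
shift [269.   76.  -97.3]
yaw 22.3 now 9.9 q6 -0.78
```

View pics/w4.png

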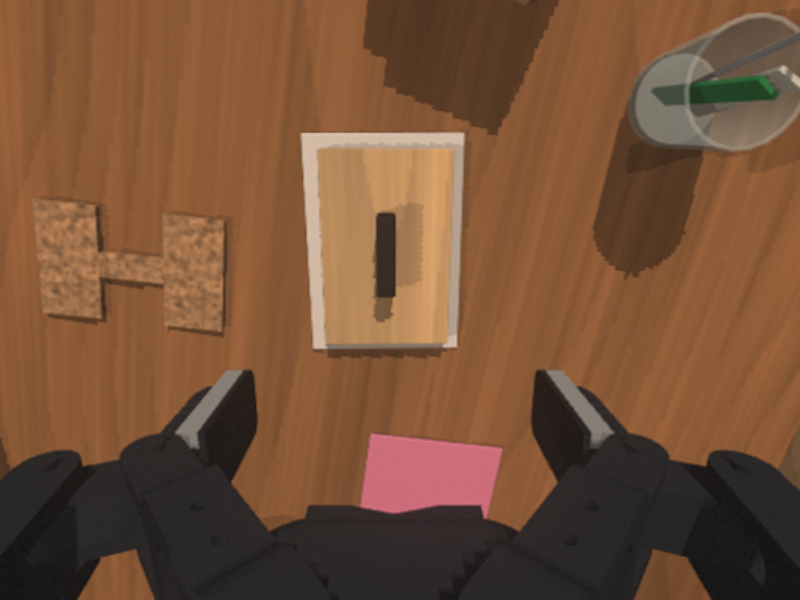

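The lid lies wholly on the tile around (385,250). The separator is visible at (132,265). Next is the tray.

```bash
python3 -m crank '[[[265,76,-70],22,0],[[265,76,-70],22,0],[[265,76,-70],22,0],[[265,76,-70],22,0],[[265,76,-70],22,0],[[265,76,-70],22,0],[[265,76,-70],22,0],[[265,76,-70],22,0]]'; python3 - <<'E'
from h import *
c=cam('wrist'); P=cloud(c); cv2.imwrite('pics/w5.png',cv2.resize(c['frame'],(800,600)))
m=np.array([.6135,-.003])
for a,b,r in((.0775,.087,.09),(.068,.0775,.07),(.05,.064,.12)):
    mk=(P[...,2]>a)&(P[...,2]<b)&(np.linalg.norm(P[...,:2]-m,axis=-1)<r); q=(P[mk][:,:2]*1000).astype(np.float32); print(cv2.minAreaRect(q),np.median(P[mk][:,2]),q.mean(0))
st();go([.6135,-.003,.09],-12.4)
E
```

```text
time: 10.15
eef_pos: [0.6119, -0.0052, 0.2561]
tcp_rot: [0.777, 0.63, -0.001, -0.001]
contact_force: [-0.4, -0.8, -0.2]
opening: 1.001
finger_force: 0.0
((615.3883666992188, -4.2856597900390625), (141.72032165527344, 90.15320587158203), 77.85186004638672) 0.08287714852174694 [615.84076    -1.3971267]
((615.2861938476562, -4.735328674316406), (131.7267608642578, 80.36531829833984), 77.92649841308594) 0.07478696245654709 [615.5128     -4.6183963]
((613.040283203125, -3.6021499633789062), (166.234619140625, 114.33272552490234), 77.7728271484375) 0.05884831737025559 [612.4349      7.5288496]
t 10.2 tcp [ 0.6117 -0.0061  0.2559] x [ 0.209  0.978 -0.001] y [ 0.978 -0.209 -0.003] z [-0.003 -0.    -1.   ] q [-0.18  0.12  1.69 -0.    1.34  0.04] F [-0.5 -0.  -0.1] op 1.004008394945796 ff 0.0
shift [  3.5   1.6 165.9]
yaw 0.3 now -12.1 q6 0.04
```

View pics/w5.png

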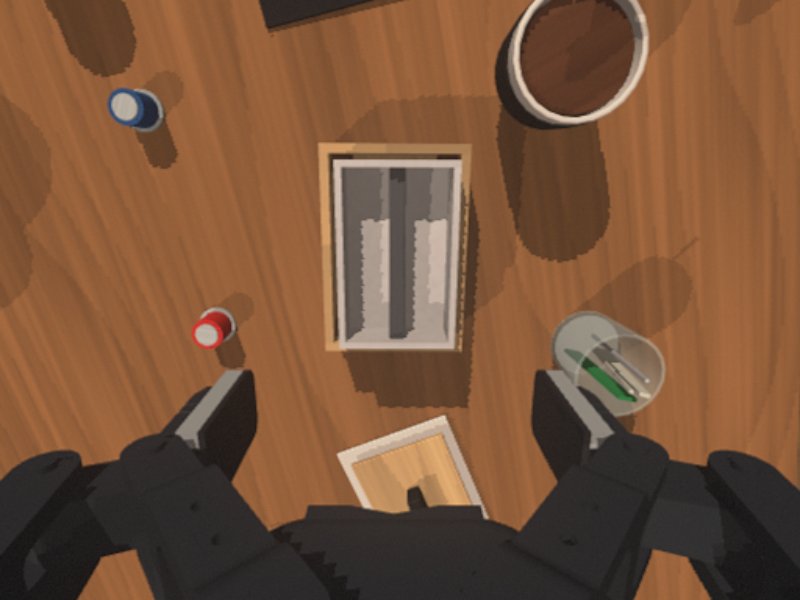

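```bash
python3 -m crank '[[[2,4,50],0,150],[[2,4,100],0,150],[[2,4,150],0,150],[[2,4,150],0,150],[[2,4,150],0,150],[[2,4,150],0,150]]'; python3 -c "
from h import *
st();go([.6153,-.0045,.033],-12.2)"
```

```text
time: 10.8
eef_pos: [0.619, -0.0059, 0.1112]
tcp_rot: [0.778, 0.628, 0.002, 0.002]
contact_force: [0.6, -0.3, -0.2]
opening: 0.413
finger_force: 0.0
t 10.8 tcp [ 0.619  -0.0059  0.1112] x [0.21  0.978 0.   ] y [ 0.978 -0.21   0.005] z [ 0.005 -0.001 -1.   ] q [-0.17  0.26  1.8  -0.    1.08  0.04] F [ 0.6 -0.3 -0.2] op 0.4134408291155204 ff 0.0
shift [ 0.5 -4.4 78.2]
yaw 0.1 now -12.1 q6 0.04
```

```bash
python3 -m crank '[[[0,-1,30],0,150],[[0,-1,60],0,150],[[0,-1,72],0,150],[[0,-1,72],0,150],[[0,-1,72],0,150]]'; python3 -c "
from h import *
st();go([.6153,-.0045,.033],-12.2)"
```

```text
time: 11.3
eef_pos: [0.6176, -0.0048, 0.0383]
tcp_rot: [0.778, 0.629, 0.001, 0.001]
contact_force: [0.6, -0.9, -0.6]
opening: 0.41
finger_force: 0.0
t 11.3 tcp [ 0.6176 -0.0048  0.0383] x [0.209 0.978 0.   ] y [ 0.978 -0.209  0.004] z [ 0.004 -0.001 -1.   ] q [-0.17  0.35  1.83 -0.    0.95  0.04] F [ 0.6 -0.9 -0.6] op 0.41025894387676914 ff 0.0
shift [-0.2 -2.4  5.3]
yaw 0.1 now -12.1 q6 0.04
```

```bash
python3 -m crank '[[[0,-1,4],0,150],[[0,-1,4],0,255],[[0,-1,4],0,255],[[0,-1,4],0,255],[[0,-1,4],0,255],[[0,-1,4],0,255],[[0,-1,-5],0,255],[[0,-1,-50],0,255],[[0,-1,-90],0,255],[[0,-1,-90],0,255]]' 60; python3 -c "
from h import *
st();go([.609,.273,.16],0)"
```

```text
time: 12.3
eef_pos: [0.6192, -0.0049, 0.133]
tcp_rot: [0.777, 0.629, 0.004, 0.005]
contact_force: [1.0, -0.6, -1.6]
opening: 0.13
finger_force: 61.6
t 12.3 tcp [ 0.6192 -0.0049  0.133 ] x [0.209 0.978 0.001] y [ 0.978 -0.209  0.013] z [ 0.013 -0.002 -1.   ] q [-0.17  0.23  1.79  0.    1.11  0.04] F [ 1.  -0.6 -1.6] op 0.12950787702241123 ff 61.63924813270569
shift [269.7 -67.8 -27.7]
yaw -12.1 now -12.1 q6 0.04
```

```bash
python3 -m crank '[[[268,-66,-5],-13,255],[[268,-66,-5],-13,255],[[268,-66,-5],-13,255],[[268,-66,-5],-13,255],[[268,-66,-5],-13,255],[[268,-66,-5],-13,255],[[268,-66,-5],-13,255],[[268,-66,-5],-13,255],[[268,-66,-5],-13,255]]'; python3 - <<'E'
from h import *
st(); go([.609,.273,.003],0)
c=cam('wrist'); P=cloud(c); f=c['frame'].astype(int); cv2.imwrite('pics/w6.png',cv2.resize(c['frame'],(800,600)))
c=cam('top'); cv2.imwrite('pics/t6.png',c['frame'])
E
```

```text
time: 13.2
eef_pos: [0.606, 0.2704, 0.1297]
tcp_rot: [0.702, 0.712, -0.001, -0.0]
contact_force: [0.3, 0.4, -2.0]
opening: 0.13
finger_force: 61.5
t 13.2 tcp [0.606  0.2704 0.1297] x [-0.015  1.    -0.001] y [ 1.     0.015 -0.002] z [-0.002 -0.001 -1.   ] q [ 0.27  0.33  1.67 -0.    1.14  0.25] F [ 0.3  0.4 -2. ] op 0.13018925495095068 ff 61.46491527557373
shift [  2.7   3.3 126.7]
yaw 0.9 now 0.9 q6 0.25
```

View pics/w6.png

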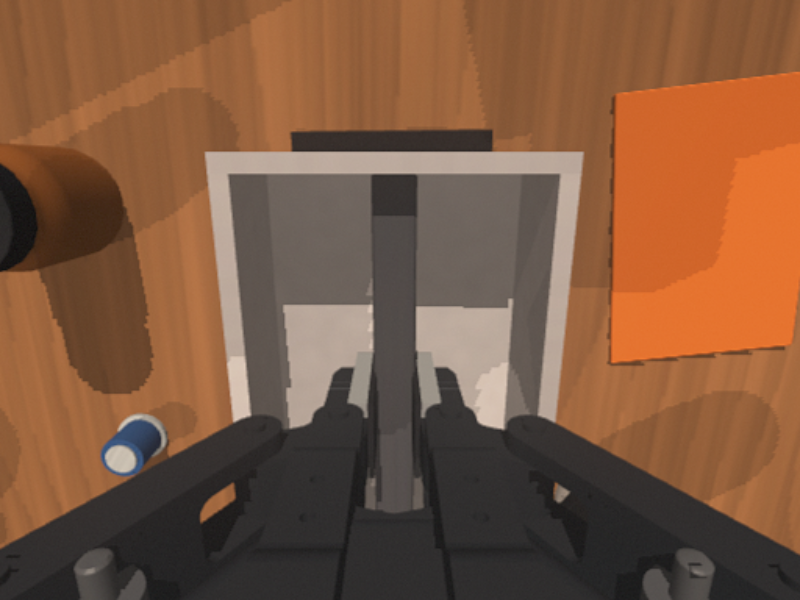

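The slate's far edge shows beyond the tray, from (292,131) to (492,131).

```bash
python3 - <<'E'
from h import *
c=cam('wrist'); k=.64
A,B=[world(c,u*k,131*k,.004)[:2]*1000 for u in(292,492)]
ab=(B-A)/np.linalg.norm(B-A); n=np.array([ab[1],-ab[0]]); print(A,B,np.linalg.norm(B-A),'ang',np.degrees(np.arctan2(ab[1],ab[0])),'centre',(A+B)/2+85*n)
t=(A+B)/2+85*n; go([t[0]/1000,t[1]/1000,.0],0.5)
E
```

```text
[546.43929775 356.65168424] [665.23989578 358.46885116] 118.81449485290987 ang 0.8763245131280296 centre [607.13959966 272.5702095 ]
shift [  2.4   0.7 130.5]
yaw 0.3 now 0.8 q6 0.25
```

```bash
python3 -m crank '[[[2,0,50],0,255],[[2,0,95],0,255],[[2,0,115],0,255],[[2,0,122],0,255],[[2,0,124],0,255],[[2,0,127],0,255],[[2,0,130],0,255],[[2,0,132],0,255],[[2,0,132],0,255]]'
```

```text
time: 14.25
eef_pos: [0.6067, 0.2737, -0.0006]
tcp_rot: [0.701, 0.713, 0.0, 0.0]
contact_force: [-1.1, -0.6, -2.3]
opening: 0.123
finger_force: 61.4
```

```bash
python3 -m crank '[[[0,0,2],0,255],[[0,0,4],0,255],[[0,0,5],0,255],[[0,0,5],0,255]]'
```

```text
time: 14.65
eef_pos: [0.6067, 0.2738, -0.0051]
tcp_rot: [0.701, 0.713, 0.0, 0.0]
contact_force: [-2.5, -1.4, 3.4]
opening: 0.125
finger_force: 62.4
```

```bash
python3 -m crank '[[[0,0,0],0,150],[[0,0,0],0,150],[[0,0,0],0,150],[[0,0,0],0,150],[[0,0,-30],0,150],[[0,0,-80],0,150],[[0,0,-130],0,150],[[0,0,-180],0,0],[[0,0,-200],0,0],[[0,0,-200],0,0]]'; python3 - <<'E'
from h import *
c=cam('wrist'); P=cloud(c); cv2.imwrite('pics/w7.png',cv2.resize(c['frame'],(800,600)))
m=np.array([.607,.2725])
mk=(P[...,2]>.038)&(P[...,2]<.05)&(np.linalg.norm(P[...,:2]-m,axis=-1)<.09); q=(P[mk][:,:2]*1000).astype(np.float32); print(cv2.minAreaRect(q),np.median(P[mk][:,2]))
for n,m in(('blue',[.432,.148]),('red',[.433,-.048])):
    mk=(P[...,2]>.024)&(P[...,2]<.034)&(np.linalg.norm(P[...,:2]-m,axis=-1)<.04); q=P[mk][:,:2]; print(n,len(q),q.mean(0) if len(q) else '')
st(); go([.433,.148,.2],0)
E
```

```text
time: 15.65
eef_pos: [0.6091, 0.2744, 0.1999]
tcp_rot: [0.701, 0.713, 0.005, 0.003]
contact_force: [0.6, -1.2, 0.6]
opening: 0.902
finger_force: 0.0
((608.1484985351562, 273.79071044921875), (90.255859375, 141.68313598632812), 1.055228352546692) 0.044784081525427566
blue 399 [0.43010215 0.15123247]
red 2 [ 0.42071459 -0.03927857]
t 15.7 tcp [0.6074 0.2739 0.1961] x [-0.016  1.     0.001] y [1.    0.016 0.004] z [ 0.004  0.001 -1.   ] q [0.27 0.28 1.62 0.   1.25 0.26] F [0.1 0.7 0.1] op 0.9762885922011643 ff 0.0
shift [-123.1 -176.4   -4.8]
yaw 0.9 now 0.9 q6 0.26
```

```bash
python3 -m crank '[[[-180,-175,40],0,0],[[-180,-175,40],0,0],[[-180,-175,40],0,0],[[-180,-175,40],0,0],[[-180,-175,40],0,0],[[-180,-175,40],0,0],[[-180,-175,40],0,0],[[-180,-175,40],0,0],[[-180,-175,40],0,0]]'; cat >> h.py <<'E'
def cap(c,m,r=.035):
    P=cloud(c); mk=(P[...,2]>.024)&(P[...,2]<.035)&(np.linalg.norm(P[...,:2]-m,axis=-1)<r); q=P[mk]
    (x,y),rad=cv2.minEnclosingCircle((q[:,:2]*1000).astype(np.float32)); print('cap',len(q),q.mean(0),(x,y),rad); return np.array([x,y])/1000
E
python3 - <<'E'
from h import *
st(); c=cam('wrist'); cv2.imwrite('pics/w8.png',cv2.resize(c['frame'],(800,600)))
m=cap(c,[.432,.15]); cap(c,[.433,-.048]); go([*m,-.014],0)
E
```

```text
time: 16.6
eef_pos: [0.4354, 0.0914, 0.1541]
tcp_rot: [0.701, 0.713, 0.0, 0.0]
contact_force: [0.4, 0.6, 0.2]
opening: 0.997
finger_force: 0.0
t 16.6 tcp [0.4354 0.0914 0.1541] x [-0.017  1.     0.   ] y [1.    0.017 0.001] z [ 0.001  0.    -1.   ] q [-0.02 -0.19  2.17  0.    1.15 -0.04] F [0.4 0.6 0.2] op 0.9973756593598152 ff 0.0
cap 695 [0.42881456 0.14974211 0.0297139 ] (428.732421875, 149.59364318847656) 13.963285446166992
cap 478 [ 0.43191409 -0.04410301  0.02939065] (432.1573791503906, -45.74128723144531) 14.652669906616211
shift [ 58.2  -5.8 168.2]
yaw 1.0 now 1.0 q6 -0.04
```

View pics/w8.png

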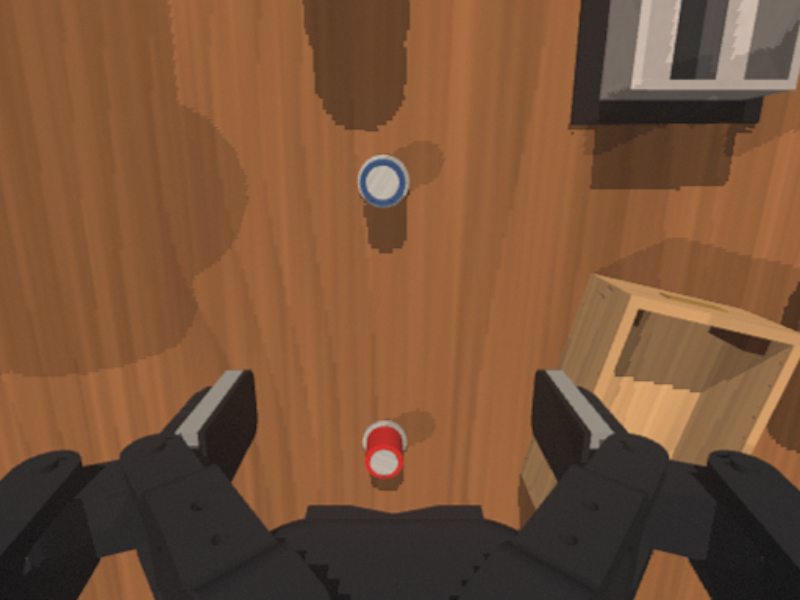

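```bash
python3 -m crank '[[[57,-6,40],0,90],[[57,-6,90],0,90],[[57,-6,130],0,90],[[57,-6,150],0,90],[[57,-6,160],0,90],[[57,-6,164],0,90],[[57,-6,164],0,90]]'; python3 -c "
from h import *
st();go([.4287,.1497,-.014],1)"
```

```text
time: 17.35
eef_pos: [0.4287, 0.148, -0.0094]
tcp_rot: [0.701, 0.713, 0.001, 0.0]
contact_force: [-0.5, -0.2, 0.2]
opening: 0.647
finger_force: 0.0
t 17.35 tcp [ 0.4287  0.148  -0.0094] x [-0.016  1.     0.   ] y [1.    0.016 0.002] z [ 0.002  0.    -1.   ] q [0.11 0.11 2.24 0.   0.79 0.09] F [-0.5 -0.2  0.2] op 0.6471857430088981 ff 0.0
shift [1.7 0.1 4.6]
yaw -0.1 now 0.9 q6 0.09
```

```bash
python3 -m crank '[[[1,0,5],0,90],[[1,0,5],0,140],[[1,0,5],0,255],[[1,0,5],0,255],[[1,0,5],0,255],[[1,0,5],0,255],[[1,0,5],0,255]]' 25; python3 -c "
from h import *
st()"
```

```text
time: 18.05
eef_pos: [0.4282, 0.1488, -0.0143]
tcp_rot: [0.701, 0.713, 0.001, 0.001]
contact_force: [-0.6, -0.2, 6.3]
opening: 0.318
finger_force: 25.0
t 18.05 tcp [ 0.4282  0.1488 -0.0143] x [-0.016  1.     0.   ] y [1.    0.016 0.002] z [ 0.002  0.    -1.   ] q [ 0.11  0.12  2.24 -0.    0.77  0.09] F [-0.6 -0.2  6.3] op 0.3176962570760656 ff 24.96762603521347
```

```bash
python3 -m crank '[[[0,0,-50],0,255],[[0,0,-100],0,255],[[0,0,-125],0,255],[[-126,189,-125],13,255],[[-126,189,-125],13,255],[[-126,189,-125],13,255],[[-126,189,-125],13,255],[[-126,189,-125],13,255],[[-126,189,-125],13,255],[[-126,189,-125],13,255]]'; python3 - <<'E'
from h import *
st();go([.6195,.0258,-.006],-12.3)
c=cam('wrist'); cv2.imwrite('pics/w9.png',cv2.resize(c['frame'],(800,600)))
E
```

```text
time: 19.05
eef_pos: [0.6176, 0.0256, 0.1087]
tcp_rot: [0.778, 0.628, -0.001, -0.001]
contact_force: [-1.1, 0.1, 0.2]
opening: 0.318
finger_force: 24.9
t 19.05 tcp [0.6176 0.0256 0.1087] x [0.21  0.978 0.   ] y [ 0.978 -0.21  -0.002] z [-0.002  0.001 -1.   ] q [-0.12  0.26  1.8   0.    1.08  0.09] F [-1.1  0.1  0.2] op 0.3179766374544002 ff 24.918794631958008
shift [  0.6   2.1 114.7]
yaw 0.2 now -12.1 q6 0.09
```

View pics/w9.png

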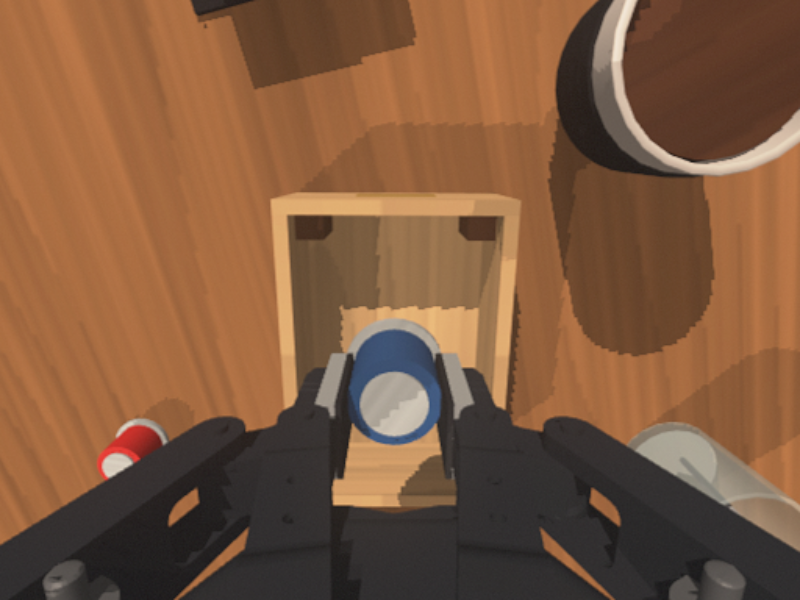

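The blue capsule is held upright over the base, at (395,380).

```bash
python3 -m crank '[[[1,1,40],0,255],[[1,1,80],0,255],[[1,1,100],0,255],[[1,1,110],0,255],[[1,1,113],0,255],[[1,1,116],0,255],[[1,1,118],0,255],[[1,1,118],0,255]]'; python3 -c "
from h import *
st()"
```

```text
time: 19.9
eef_pos: [0.6204, 0.0265, -0.007]
tcp_rot: [0.778, 0.629, 0.001, 0.001]
contact_force: [-0.1, -0.1, -0.3]
opening: 0.317
finger_force: 24.9
t 19.9 tcp [ 0.6204  0.0265 -0.007 ] x [0.209 0.978 0.   ] y [ 0.978 -0.209  0.002] z [ 0.002 -0.    -1.   ] q [-0.12  0.43  1.83  0.    0.88  0.09] F [-0.1 -0.1 -0.3] op 0.3165958613824747 ff 24.92445409297943
```

```bash
python3 -m crank '[[[0,0,2],0,255],[[0,0,2],0,255],[[0,0,2],0,115],[[0,0,2],0,115],[[0,0,2],0,115],[[0,0,-45],0,115],[[0,0,-95],0,115],[[0,0,-145],0,115],[[0,0,-160],0,115],[[0,0,-160],0,115]]'; python3 - <<'E'
from h import *
st(); go([.434,-.105,.155],1); c=cam('wrist'); P=cloud(c); cv2.imwrite('pics/w10.png',cv2.resize(c['frame'],(800,600)))
mk=(P[...,2]>.028)&(P[...,2]<.039)&(np.linalg.norm(P[...,:2]-[.62,.026],axis=-1)<.03); q=P[mk]; print(len(q),q.mean(0),cv2.minEnclosingCircle((q[:,:2]*1000).astype(np.float32)))
E
```

```text
time: 20.9
eef_pos: [0.6219, 0.0263, 0.1558]
tcp_rot: [0.778, 0.629, 0.003, 0.003]
contact_force: [-0.2, 0.2, 0.3]
opening: 0.549
finger_force: 0.0
t 20.9 tcp [0.6219 0.0263 0.1558] x [0.209 0.978 0.001] y [ 0.978 -0.209  0.008] z [ 0.008 -0.001 -1.   ] q [-0.12  0.22  1.76  0.    1.16  0.09] F [-0.2  0.2  0.3] op 0.5487951421698682 ff 0.0
shift [-167.7 -156.2   -0.5]
yaw -13.1 now -12.1 q6 0.09
638 [0.62266626 0.02832263 0.03647942] ((622.435546875, 27.506996154785156), 14.095355987548828)
```

Blue stands upright in the base, with its top at z 36 mm. Next is red.

```bash
python3 -m crank '[[[-166,-156,0],-13,60],[[-166,-156,0],-13,60],[[-166,-156,0],-13,60],[[-166,-156,0],-13,60],[[-166,-156,0],-13,60],[[-166,-156,0],-13,60],[[-166,-156,0],-13,60],[[-166,-156,0],-13,60]]'; python3 - <<'E'
from h import *
st(); c=cam('wrist'); m=cap(c,[.432,-.046]); go([*m,-.014],1)
cv2.imwrite('pics/w11.png',c['frame'])
E
```

```text
time: 21.75
eef_pos: [0.4321, -0.1025, 0.1505]
tcp_rot: [0.701, 0.713, -0.0, -0.001]
contact_force: [-0.2, -0.6, 0.8]
opening: 0.763
finger_force: 0.0
t 21.75 tcp [ 0.4321 -0.1025  0.1505] x [-0.017  1.     0.001] y [ 1.     0.017 -0.002] z [-0.002  0.001 -1.   ] q [-0.46 -0.18  2.18  0.    1.15 -0.48] F [-0.2 -0.6  0.8] op 0.7634207441056866 ff 0.0
cap 47 [ 0.43746741 -0.01289068  0.02850989] (437.751953125, -12.573884963989258) 6.633434772491455
shift [ 89.7   7.1 164.9]
yaw -0.0 now 1.0 q6 -0.48
```

```bash
python3 - <<'E'
from h import *
c=cam('wrist'); m=cap(c,[.438,-.01],.045); m=cap(c,m,.03); go([*m,-.014],1); cv2.imwrite('pics/w12.png',cv2.resize(c['frame'],(800,600)))
E
```

```text
cap 812 [ 0.4398289  -0.0008253   0.02970374] (439.98712158203125, -0.8207762837409973) 14.0377779006958
cap 812 [ 0.4398289  -0.0008253   0.02970374] (439.98712158203125, -0.8207762837409973) 14.0377779006958
shift [101.4   9.4 165.1]
yaw 0.0 now 1.0 q6 -0.48
```

View pics/w12.png

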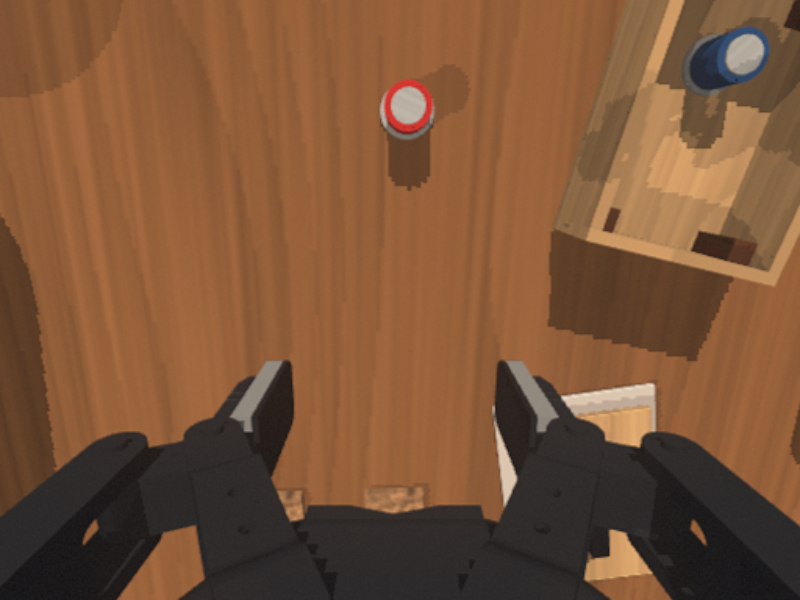

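Red was knocked about 45 mm aside to (408,107), still upright, and blue stands in the base. I'll pick red up at its new place.

```bash
python3 -m crank '[[[50,9,20],0,90],[[100,9,60],0,90],[[101,9,110],0,90],[[101,9,140],0,90],[[101,9,152],0,90],[[101,9,158],0,90],[[101,9,163],0,90],[[101,9,163],0,90]]'; python3 -c "
from h import *
st();go([.440,-.0008,-.014],1)"
```

```text
time: 22.65
eef_pos: [0.4412, -0.0027, -0.0099]
tcp_rot: [0.702, 0.713, 0.001, 0.001]
contact_force: [-0.6, -0.1, 0.3]
opening: 0.645
finger_force: 0.0
t 22.65 tcp [ 0.4412 -0.0027 -0.0099] x [-0.016  1.    -0.001] y [1.    0.016 0.003] z [ 0.003 -0.001 -1.   ] q [-0.24  0.09  2.27 -0.    0.78 -0.25] F [-0.6 -0.1  0.3] op 0.6449861319162475 ff 0.0
shift [ 1.9 -1.2  4.1]
yaw -0.1 now 0.9 q6 -0.25
```

```bash
python3 -m crank '[[[2,0,4],0,90],[[2,0,4],0,140],[[2,0,4],0,255],[[2,0,4],0,255],[[2,0,4],0,255],[[2,0,4],0,255],[[2,0,-40],0,255],[[2,0,-90],0,255],[[2,0,-125],0,255],[[2,0,-125],0,255]]' 25; python3 -c "
from h import *
st();go([.6067,-.0328,.11],-12.3)"
```

```text
time: 23.65
eef_pos: [0.4437, -0.0009, 0.1195]
tcp_rot: [0.701, 0.713, 0.003, 0.005]
contact_force: [0.3, -0.3, -0.6]
opening: 0.312
finger_force: 24.9
t 23.65 tcp [ 0.4437 -0.0009  0.1195] x [-0.016  1.    -0.003] y [1.    0.016 0.012] z [ 0.012 -0.003 -1.   ] q [-0.23 -0.15  2.21  0.    1.07 -0.25] F [ 0.3 -0.3 -0.6] op 0.3115289347927602 ff 24.8522087931633
shift [-34.6 162.3  11.5]
yaw 13.2 now 0.9 q6 -0.25
```

```bash
python3 -m crank '[[[-34,165,0],13,255],[[-34,165,0],13,255],[[-34,165,0],13,255],[[-34,165,0],13,255],[[-34,165,5],13,255],[[-34,165,5],13,255]]'; python3 -c "
from h import *
st();go([.6067,-.0328,-.006],-12.3)"
```

```text
time: 24.25
eef_pos: [0.6029, -0.0309, 0.1058]
tcp_rot: [0.778, 0.629, -0.002, -0.002]
contact_force: [-0.7, 0.6, -0.7]
opening: 0.315
finger_force: 24.9
t 24.25 tcp [ 0.6029 -0.0309  0.1058] x [0.209 0.978 0.   ] y [ 0.978 -0.209 -0.006] z [-0.006  0.001 -1.   ] q [-0.22  0.24  1.83  0.    1.07 -0.01] F [-0.7  0.6 -0.7] op 0.315188797735305 ff 24.920869767665863
shift [ -1.1   4.7 111.7]
yaw 0.2 now -12.1 q6 -0.01
```

```bash
python3 -m crank '[[[-1,2,40],0,255],[[-1,2,80],0,255],[[-1,2,100],0,255],[[-1,2,106],0,255],[[-1,2,110],0,255],[[-1,2,113],0,255],[[-1,2,113],0,255]]'; python3 -c "
from h import *
st()"
```

```text
time: 24.95
eef_pos: [0.6076, -0.0328, -0.0029]
tcp_rot: [0.778, 0.629, 0.001, 0.001]
contact_force: [-0.4, -0.3, 0.2]
opening: 0.318
finger_force: 24.9
t 24.95 tcp [ 0.6076 -0.0328 -0.0029] x [0.209 0.978 0.   ] y [ 0.978 -0.209  0.002] z [ 0.002 -0.    -1.   ] q [-0.22  0.4   1.86  0.    0.88 -0.01] F [-0.4 -0.3  0.2] op 0.3178425547200728 ff 24.92792397737503
```

```bash
python3 -m crank '[[[0,0,4],0,255],[[0,0,5],0,255],[[0,0,5],0,255],[[0,0,5],0,115],[[0,0,5],0,115],[[0,0,5],0,115],[[0,0,-45],0,115],[[0,0,-95],0,115],[[0,0,-145],0,115],[[0,0,-180],0,115]]'; python3 - <<'E'
from h import *
st(); go([.42,-.27,.2],2); c=cam('wrist'); P=cloud(c); cv2.imwrite('pics/w13.png',cv2.resize(c['frame'],(800,600)))
for m in([.607,-.033],[.622,.0275]):
    mk=(P[...,2]>.028)&(P[...,2]<.039)&(np.linalg.norm(P[...,:2]-m,axis=-1)<.025); q=P[mk]; print(len(q),q.mean(0),cv2.minEnclosingCircle((q[:,:2]*1000).astype(np.float32)))
c=cam('top'); cv2.imwrite('pics/t13.png',c['frame']); np.save('t13.npy',c,allow_pickle=True)
E
```

```text
time: 25.95
eef_pos: [0.608, -0.033, 0.1799]
tcp_rot: [0.778, 0.629, 0.001, 0.002]
contact_force: [0.5, -0.6, -0.3]
opening: 0.551
finger_force: 0.0
t 25.95 tcp [ 0.608  -0.033   0.1799] x [ 0.209  0.978 -0.   ] y [ 0.978 -0.209  0.005] z [ 0.004 -0.001 -1.   ] q [-0.22  0.17  1.78  0.    1.2  -0.01] F [ 0.5 -0.6 -0.3] op 0.550701318489063 ff 0.0
shift [-271.1 -134.2  -20.7]
yaw -14.1 now -12.1 q6 -0.01
549 [ 0.60967589 -0.03253054  0.03650223] ((609.7167358398438, -33.32588577270508), 14.12562370300293)
623 [0.62239762 0.02766441 0.03671016] ((622.3528442382812, 27.462600708007812), 13.987056732177734)
```

```bash
python3 - <<'E'
from h import *
c=np.load('t13.npy',allow_pickle=True).item(); P=cloud(c); mk=((P[...,2]>.015)&(P[...,2]<.045)).astype(np.uint8)
n,l,s,ce=cv2.connectedComponentsWithStats(mk)
for i in range(1,n):
    if s[i,4]>20: print(s[i],np.round(ce[i]),np.round(world(c,*ce[i]),3))
E
python3 -m crank '[[[-342,-180,-5],76,110],[[-342,-180,-5],76,110],[[-342,-180,-5],76,110],[[-342,-180,-5],76,110],[[-342,-180,-5],76,110],[[-342,-180,-5],76,110],[[-342,-180,-5],76,110],[[-342,-180,-5],76,110],[[-342,-180,-5],76,110],[[-342,-180,-5],76,110]]'; cat > sep.py <<'E'
from h import *
st(); c=cam('wrist'); P=cloud(c); np.save('sep.npy',c,allow_pickle=True); cv2.imwrite('pics/sep.png',cv2.resize(c['frame'],(800,600)))
mk=(P[...,2]>.0045)&(P[...,2]<.02)&(np.linalg.norm(P[...,:2]-[.394,-.328],axis=-1)<.12); mk=cv2.morphologyEx(mk.astype(np.uint8),cv2.MORPH_OPEN,np.ones((3,3)))
q=(P[mk>0][:,:2]*1000).astype(np.float32); print(len(q),cv2.minAreaRect(q))
E
python3 sep.py
```

```text
[   0   59  512  325 7218] [358. 134.] [ 0.778 -0.412 -0.001]
[260 121  21  15  71] [271. 126.] [ 0.796 -0.14   0.013]
[260 138  20   7  30] [269. 142.] [ 0.734 -0.133  0.062]
[   0  156   35   46 1147] [ 15. 179.] [0.619 0.633 0.042]
[109 169  51  31 553] [133. 184.] [0.608 0.277 0.034]
[ 290  176   54   39 1112] [316. 195.] [ 0.581 -0.276  0.039]
[211 179   9   8  43] [214. 182.] [0.615 0.03  0.037]
[439 203   6  16  34] [441. 211.] [ 0.537 -0.649  0.038]
[417 222   5  16  25] [418. 230.] [ 0.48  -0.579  0.04 ]
[447 232   6  17  38] [449. 240.] [ 0.451 -0.671  0.035]
[122 241   9  21  62] [127. 250.] [0.409 0.282 0.049]
[ 33 244  11  34 176] [ 38. 260.] [0.375 0.55  0.036]
[199 366  41  18 153] [222. 374.] [ 0.059 -0.006  0.05 ]
time: 27.05
eef_pos: [0.3582, -0.3299, 0.1796]
tcp_rot: [1.0, 0.016, -0.0, -0.001]
contact_force: [-0.4, 0.1, -0.0]
opening: 0.568
finger_force: 0.0
t 27.05 tcp [ 0.3582 -0.3299  0.1796] x [ 1.     0.031 -0.001] y [ 0.031 -1.    -0.002] z [-0.001  0.002 -1.   ] q [-0.95 -0.11  2.06  0.    1.2   0.59] F [-0.4  0.1 -0. ] op 0.5679273670238479 ff 0.0
7355 ((391.3012390136719, -328.7265625), (142.4246368408203, 90.24705505371094), 3.0479891300201416)
```

View pics/sep.png

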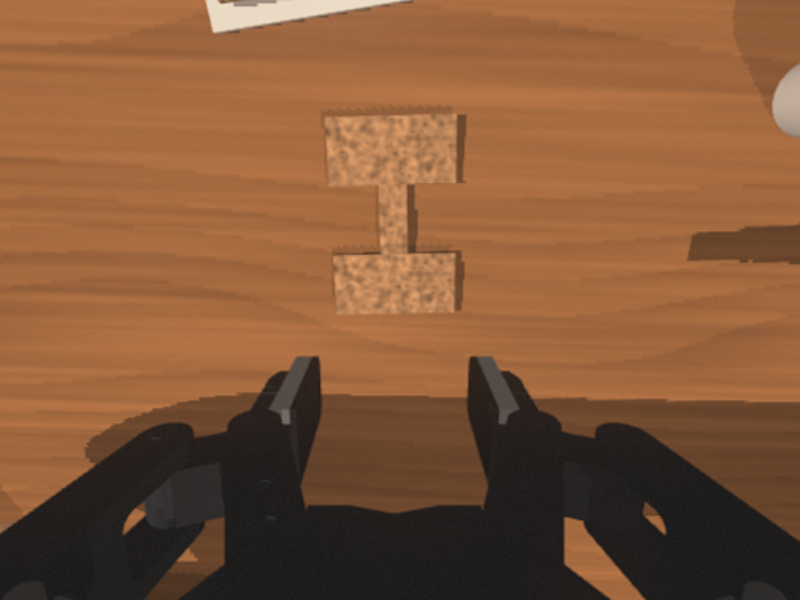

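The separator at (395,213) is measured at (391,-329) mm, 3°. The fingers fit its waist.

```bash
python3 -m crank '[[[33,-2,50],-1,110],[[33,-2,100],-1,110],[[33,-2,150],-1,110],[[33,-2,175],-1,110],[[33,-2,185],-1,110],[[33,-2,192],-1,110],[[33,-2,196],-1,110],[[33,-2,196],-1,110]]'; python3 -c "
from h import *
st();go([.3913,-.3287,-.023],-87)"
```

```text
time: 27.9
eef_pos: [0.3932, -0.3273, -0.0138]
tcp_rot: [1.0, 0.026, 0.001, 0.001]
contact_force: [-0.1, -0.1, -1.2]
opening: 0.565
finger_force: 0.0
t 27.9 tcp [ 0.3932 -0.3273 -0.0138] x [0.999 0.052 0.002] y [ 0.052 -0.999  0.002] z [ 0.002 -0.002 -1.   ] q [-0.89  0.24  2.1  -0.    0.8   0.63] F [-0.1 -0.1 -1.2] op 0.5651012990330103 ff 0.0
shift [-2.   1.2  9.2]
yaw -0.0 now -87.0 q6 0.63
```

```bash
python3 -m crank '[[[-1,1,4],0,110],[[-1,1,8],0,110],[[-1,1,8],0,180],[[-1,1,8],0,255],[[-1,1,8],0,255],[[-1,1,8],0,255],[[-1,1,8],0,255],[[-1,1,8],0,255]]' 40; python3 -c "
from h import *
st()"
```

```text
time: 28.7
eef_pos: [0.3923, -0.3286, -0.0214]
tcp_rot: [1.0, 0.025, 0.001, 0.001]
contact_force: [0.7, 0.6, 6.9]
opening: 0.213
finger_force: 41.9
t 28.7 tcp [ 0.3923 -0.3286 -0.0214] x [0.999 0.051 0.002] y [ 0.051 -0.999  0.002] z [ 0.002 -0.002 -1.   ] q [-0.9   0.25  2.1   0.    0.78  0.62] F [0.7 0.6 6.9] op 0.2130651681749289 ff 41.88113990261627
```

```bash
python3 -m crank '[[[0,0,-20],0,255],[[0,0,-60],0,255],[[0,0,-110],0,255],[[0,0,-155],0,255],[[120,-160,-155],-40,255],[[120,-160,-155],-40,255],[[120,-160,-155],-40,255],[[120,-160,-155],-40,255],[[120,-160,-155],-40,255],[[120,-160,-155],-40,255]]'; python3 -c "
from h import *
st();go([.6131,-.0035,.13],-12.4)"
```

```text
time: 29.7
eef_pos: [0.5033, -0.1601, 0.1317]
tcp_rot: [0.93, 0.367, -0.0, -0.0]
contact_force: [1.0, 0.4, -0.9]
opening: 0.214
finger_force: 39.3
t 29.7 tcp [ 0.5033 -0.1601  0.1317] x [ 0.73   0.683 -0.   ] y [ 0.683 -0.73  -0.   ] z [-0. -0. -1.] q [-0.5   0.04  2.   -0.    1.1   0.32] F [ 1.   0.4 -0.9] op 0.21355061671237535 ff 39.33688402175903
shift [187.1 -39.3   1.7]
yaw -34.5 now -46.9 q6 0.32
```

```bash
python3 -m crank '[[[187,-39,0],-35,255],[[187,-39,0],-35,255],[[187,-39,0],-35,255],[[187,-39,0],-35,255],[[187,-39,0],-35,255],[[187,-39,0],-35,255],[[187,-39,0],-35,255]]'; cat > chk.py <<'E'
from h import *
import sys
# held thing's rect vs caddy rim: args lo hi of z band
st(); c=cam('wrist'); P=cloud(c); n=sys.argv[1]; cv2.imwrite(f'pics/{n}.png',cv2.resize(c['frame'],(800,600))); lo,hi=map(float,sys.argv[2:4])
v=c['frame'].astype(int); col=(v[...,2]-v[...,0]>25)
for a,b,r,f in((lo,hi,.1,col if len(sys.argv)>4 else col|True),(.05,.064,.12,col)):
    mk=(P[...,2]>a)&(P[...,2]<b)&(np.linalg.norm(P[...,:2]-[.613,-.0035],axis=-1)<r)&f; mk=cv2.morphologyEx(mk.astype(np.uint8),cv2.MORPH_OPEN,np.ones((2,2)))
    q=(P[mk>0][:,:2]*1000).astype(np.float32); print(len(q),cv2.minAreaRect(q),np.median(P[mk>0][:,2]))
E
python3 chk.py w14 .145 .175 c
```

```text
time: 30.4
eef_pos: [0.6126, -0.0071, 0.1314]
tcp_rot: [0.779, 0.627, -0.001, -0.0]
contact_force: [-0.5, -0.5, 0.1]
opening: 0.219
finger_force: 39.4
t 30.4 tcp [ 0.6126 -0.0071  0.1314] x [ 0.213  0.977 -0.001] y [ 0.977 -0.213 -0.001] z [-0.001 -0.    -1.   ] q [-0.18  0.23  1.8  -0.    1.12  0.04] F [-0.5 -0.5  0.1] op 0.21922686473177724 ff 39.36929941177368
23934 ((628.8192138671875, -8.716842651367188), (202.7716827392578, 172.21334838867188), 40.69157028198242) 0.1597907965363731
2998 ((618.915771484375, -13.452224731445312), (189.76852416992188, 127.92588806152344), 77.63947296142578) 0.05885427385991114
```

View pics/w14.png

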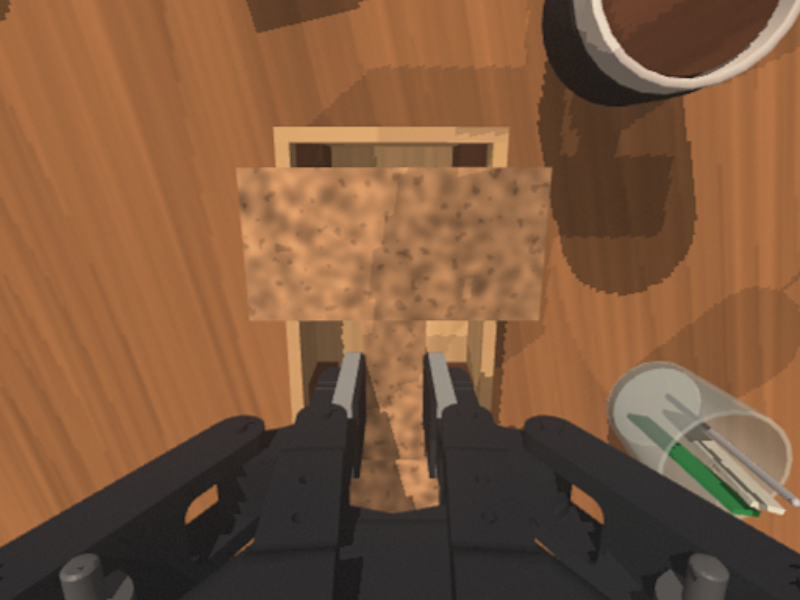

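The separator is held level over the base. Its far edge runs from (237,168) to (551,168).

```bash
cat > edge.py <<'E'
from h import *
import sys
c=cam('wrist'); k=.64; u1,v1,u2,v2=map(float,sys.argv[1:5]); P=cloud(c)
zs=[np.median(P[int(v1*k)+8:int(v1*k)+12,int(u)-2:int(u)+3,2]) for u in((u1+12)*k,(u1+u2)/2*k,(u2-12)*k)]; print('z',zs, 'near',np.median(P[int(310*k)-2:int(310*k),250:255,2]))
z=zs[1]; A,B=world(c,u1*k,v1*k,z)[:2],world(c,u2*k,v2*k,z)[:2]; ab=B-A; a=np.degrees(np.arctan2(ab[1],ab[0])); n=np.array([ab[1],-ab[0]])/np.linalg.norm(ab)
ctr=(A+B)/2+.071*n; print('w',np.linalg.norm(ab),'ang y',a,'ctr',ctr,'err',np.array([.6131,-.0035])-ctr)
s=st(); e=np.array([*(np.array([.6131,-.0035])-ctr),0])
r=R.from_quat(s['tcp_rot']).as_matrix(); print('shift',r.T@e*1000,'yaw',-(-12.3-a))
E
python3 edge.py 237 168 551 168
```

```text
z [np.float64(0.1598352326882621), np.float64(0.15970243744375046), np.float64(0.1598104457576191)] near 0.1600756192718567
w 0.08961881186704103 ang y -12.22390162142457 ctr [ 0.61396016 -0.0113814 ] err [-0.00086016  0.0078814 ]
t 30.5 tcp [ 0.6127 -0.0072  0.1317] x [ 0.213  0.977 -0.   ] y [ 0.977 -0.213 -0.   ] z [-0.001 -0.    -1.   ] q [-0.18  0.23  1.8  -0.    1.12  0.04] F [-0.2  0.4 -0.6] op 0.21518811625358242 ff 39.369301199913025
shift [ 7.51860384e+00 -2.51533534e+00 -4.23602109e-04] yaw 0.07609837857543056
```

```bash
python3 -m crank '[[[7,-2,20],0,255],[[7,-2,50],0,255],[[7,-2,75],0,255],[[7,-2,82],0,255],[[7,-2,82],0,255],[[7,-2,82],0,255]]'; python3 - <<'E'
from h import *
st(); c=cam('wrist'); P=cloud(c); cv2.imwrite('pics/w15.png',c['frame'])
Q=P[0:215]
for a,b in((.064,.09),(.05,.0615)):
    mk=(Q[...,2]>a)&(Q[...,2]<b)&(np.linalg.norm(Q[...,:2]-[.613,-.0035],axis=-1)<.105); mk=cv2.morphologyEx(mk.astype(np.uint8),cv2.MORPH_OPEN,np.ones((3,3)))
    q=Q[mk>0]; t=np.radians(77.7); ex=np.array([np.cos(t),np.sin(t)]); ey=np.array([-ex[1],ex[0]]); L=(q[:,:2]-[.6131,-.0035])*1000; X=L@ex; Y=L@ey
    print(len(q),'x max',np.percentile(X,99.5),'y',np.percentile(Y,.5),np.percentile(Y,99.5),'rect',cv2.minAreaRect((q[:,:2]*1000).astype(np.float32)),np.median(q[:,2]))
E
```

```text
time: 31.1
eef_pos: [0.6137, 0.0009, 0.0512]
tcp_rot: [0.778, 0.628, 0.001, 0.001]
contact_force: [0.5, -0.1, 0.1]
opening: 0.216
finger_force: 39.3
t 31.1 tcp [0.6137 0.0009 0.0512] x [0.21  0.978 0.   ] y [ 0.978 -0.21   0.002] z [ 0.002 -0.    -1.   ] q [-0.16  0.33  1.84 -0.    0.97  0.05] F [ 0.5 -0.1  0.1] op 0.2159816788714709 ff 39.34928834438324
19284 x max 71.90719090811832 y -45.832463645917564 43.22347889707617 rect ((624.3029174804688, 41.520965576171875), (51.057952880859375, 90.78795623779297), 77.92054748535156) 0.07960825884856926
5888 x max 82.81937108242056 y -57.37986458438336 56.518739170867 rect ((623.5250244140625, 42.119911193847656), (72.4044189453125, 114.80899047851562), 77.8095703125) 0.058976727608637994
```

```bash
python3 -m crank '[[[0,-1,8],0,255],[[0,-1,15],0,255],[[0,-1,20],0,255],[[0,-1,24],0,255],[[0,-1,26],0,255],[[0,-1,28],0,255],[[0,-1,28],0,255]]'; python3 -c "
from h import *
st()"
```

```text
time: 31.85
eef_pos: [0.6117, 0.0019, 0.0215]
tcp_rot: [0.778, 0.629, -0.0, -0.0]
contact_force: [-0.8, 0.1, -0.7]
opening: 0.214
finger_force: 39.4
t 31.85 tcp [0.6117 0.0019 0.0215] x [ 0.209  0.978 -0.   ] y [ 0.978 -0.209 -0.   ] z [-0.  0. -1.] q [-0.16  0.37  1.85  0.    0.92  0.05] F [-0.8  0.1 -0.7] op 0.214094208610495 ff 39.362459778785706
```

```bash
python3 -m crank '[[[0,0,1],0,255],[[0,0,2],0,255],[[0,0,2],0,135],[[0,0,2],0,135],[[0,0,2],0,135],[[0,0,2],0,135],[[0,0,-40],0,135],[[0,0,-90],0,135],[[0,0,-140],0,135],[[0,0,-180],0,135]]'; cat > look.py <<'E'
from h import *
import sys
n=sys.argv[1]; st(); c=cam('wrist'); P=cloud(c); cv2.imwrite(f'pics/{n}.png',cv2.resize(c['frame'],(800,600)))
t=np.radians(77.7); ex=np.array([np.cos(t),np.sin(t)]); ey=np.array([-ex[1],ex[0]]); L=(P[...,:2]-[.6131,-.0035])*1000; X=L@ex; Y=L@ey
lo,hi,xm,ym=map(float,sys.argv[2:6])
mk=(P[...,2]>lo)&(P[...,2]<hi)&(abs(X)<xm)&(abs(Y)<ym); mk=cv2.morphologyEx(mk.astype(np.uint8),cv2.MORPH_OPEN,np.ones((3,3)))>0
print('rect caddy frame',cv2.minAreaRect(np.stack([X[mk],Y[mk]],1).astype(np.float32)))
for sx in(-1,1):
    for sy in(-1,1):
        m=mk&(X*sx>45)&(Y*sy>15); print(sx,sy,m.sum(),np.median(P[m][:,2]) if m.sum() else None)
E
python3 look.py w16 .040 .056 75 49
```

```text
time: 32.85
eef_pos: [0.6125, 0.0018, 0.2053]
tcp_rot: [0.778, 0.629, 0.001, 0.001]
contact_force: [0.0, 0.9, 0.4]
opening: 0.47
finger_force: 0.0
t 32.85 tcp [0.6125 0.0018 0.2053] x [0.209 0.978 0.   ] y [ 0.978 -0.209  0.003] z [ 0.003 -0.    -1.   ] q [-0.16  0.15  1.74  0.    1.24  0.05] F [0.  0.9 0.4] op 0.46967760585100027 ff 0.0
rect caddy frame ((-0.15234375, -0.2530937194824219), (149.11428833007812, 97.53386688232422), 0.11769217252731323)
-1 -1 546 0.048948866786338696
-1 1 538 0.04888797361422853
1 -1 811 0.048864919783861205
1 1 836 0.04891451521832818
```

```bash
python3 -m crank '[[[265,-62,20],-13,150],[[265,-62,20],-13,150],[[265,-62,20],-13,150],[[265,-62,20],-13,150],[[265,-62,20],-13,150],[[265,-62,20],-13,150],[[265,-62,20],-13,150],[[265,-62,20],-13,150]]'; python3 - <<'E'
from h import *
st(); c=cam('wrist'); P=cloud(c)
for a,b in((.0405,.05),(.032,.0405)):
    mk=(P[...,2]>a)&(P[...,2]<b)&(np.linalg.norm(P[...,:2]-[.608,.274],axis=-1)<.09); mk=cv2.morphologyEx(mk.astype(np.uint8),cv2.MORPH_OPEN,np.ones((2,2))); q=(P[mk>0][:,:2]*1000).astype(np.float32); print(cv2.minAreaRect(q))
go([.608,.2735,-.004],1)
E
```

```text
time: 33.7
eef_pos: [0.6063, 0.274, 0.1812]
tcp_rot: [0.701, 0.713, -0.001, 0.0]
contact_force: [0.7, -0.4, 0.9]
opening: 0.408
finger_force: 0.0
t 33.7 tcp [0.6063 0.274  0.1812] x [-0.017  1.    -0.001] y [ 1.     0.017 -0.001] z [-0.001 -0.001 -1.   ] q [ 0.27  0.29  1.63 -0.    1.23  0.26] F [ 0.7 -0.4  0.9] op 0.4076280574928344 ff 0.0
((612.4109497070312, 262.5929260253906), (96.53701782226562, 162.7218017578125), 0.9686665534973145)
((606.6322631835938, 273.77825927734375), (73.94465637207031, 134.97705078125), 2.5207340717315674)
shift [  0.4   1.4 185.5]
yaw -0.1 now 0.9 q6 0.26
```

```bash
python3 -m crank '[[[0,1,50],0,150],[[0,1,100],0,150],[[0,1,140],0,150],[[0,1,165],0,150],[[0,1,175],0,150],[[0,1,182],0,150],[[0,1,182],0,150]]'; python3 -c "
from h import *
st()"
```

```text
time: 34.45
eef_pos: [0.6084, 0.2733, 0.0004]
tcp_rot: [0.702, 0.712, 0.0, 0.0]
contact_force: [-0.4, 0.2, 0.3]
opening: 0.414
finger_force: 0.0
t 34.45 tcp [6.084e-01 2.733e-01 4.000e-04] x [-0.015  1.     0.   ] y [1.    0.015 0.001] z [ 0.001  0.    -1.   ] q [ 0.27  0.5   1.71 -0.    0.93  0.26] F [-0.4  0.2  0.3] op 0.4143613356770033 ff 0.0
```

```bash
python3 -m crank '[[[0,0,4],0,150],[[0,0,4],0,255],[[0,0,4],0,255],[[0,0,4],0,255],[[0,0,4],0,255],[[0,0,4],0,255],[[0,0,-20],0,255],[[0,0,-70],0,255],[[0,0,-120],0,255],[[0,0,-140],0,255]]' 60; python3 -c "
from h import *
st();go([.6131,-.0035,.14],-12.3)"
```

```text
time: 35.45
eef_pos: [0.6101, 0.2748, 0.1454]
tcp_rot: [0.701, 0.713, 0.004, 0.002]
contact_force: [1.4, 0.5, -1.0]
opening: 0.122
finger_force: 62.6
t 35.45 tcp [0.6101 0.2748 0.1454] x [-0.016  1.     0.002] y [1.    0.016 0.008] z [ 0.008  0.002 -1.   ] q [0.27 0.32 1.65 0.   1.16 0.26] F [ 1.4  0.5 -1. ] op 0.1215609890838353 ff 62.571927309036255
shift [-278.3   -1.6    4.8]
yaw 13.2 now 0.9 q6 0.26
```

```bash
python3 -m crank '[[[-278,0,0],13,255],[[-278,0,0],13,255],[[-278,0,0],13,255],[[-278,0,0],13,255],[[-278,0,0],13,255],[[-278,0,0],13,255],[[-278,0,0],13,255],[[-278,0,0],13,255]]'; cat > held.py <<'E'
from h import *
import sys
# far part of held white tray rim vs caddy rim, in caddy frame
s=st(); c=cam('wrist'); P=cloud(c); cv2.imwrite(f'pics/{sys.argv[1]}.png',c['frame']); lo,hi=map(float,sys.argv[2:4])
t=np.radians(77.7); ex=np.array([np.cos(t),np.sin(t)]); ey=np.array([-ex[1],ex[0]]); L=(P-[.6131,-.0035,0])*1000; X=L[...,:2]@ex; Y=L[...,:2]@ey
for a,b in((lo,hi),(.055,.0625)):
    mk=(P[...,2]>a)&(P[...,2]<b)&(abs(Y)<65)&(X>25)&(X<95); mk=cv2.morphologyEx(mk.astype(np.uint8),cv2.MORPH_OPEN,np.ones((2,2)))>0
    print(mk.sum(),cv2.minAreaRect(np.stack([X[mk],Y[mk]],1).astype(np.float32)),'xmax',np.percentile(X[mk],99.5),'y',np.percentile(Y[mk],[.5,99.5]),'z',np.median(P[mk][:,2]))
E
python3 held.py w17 .180 .205
```

```text
time: 36.25
eef_pos: [0.6114, -0.0043, 0.1387]
tcp_rot: [0.778, 0.628, -0.0, -0.001]
contact_force: [-0.4, 0.4, -2.3]
opening: 0.119
finger_force: 62.4
t 36.25 tcp [ 0.6114 -0.0043  0.1387] x [0.211 0.978 0.001] y [ 0.978 -0.211 -0.002] z [-0.002  0.001 -1.   ] q [-0.17  0.22  1.8   0.    1.13  0.04] F [-0.4  0.4 -2.3] op 0.11948094783316932 ff 62.443331480026245
6635 ((16.211620330810547, -36.69447326660156), (113.27581024169922, 161.67710876464844), 0.8804258704185486) xmax 69.37715401613677 y [-116.51528813   44.20818398] z 0.1862219583941127
1475 ((75.03677368164062, -7.811901092529297), (16.81876564025879, 127.59574890136719), 1.4176325798034668) xmax 82.16363434371435 y [-70.95557548  55.39421137] z 0.058883223927035044
```

```bash
sed -i 's/np.ones((2,2)))>0/np.ones((3,3)))>0/' held.py; python3 -m crank '[[[1,1,20],0,255],[[1,1,50],0,255],[[1,1,70],0,255],[[1,1,78],0,255],[[1,1,78],0,255],[[1,1,78],0,255]]'; python3 held.py w18 .1 .13
```

```text
time: 36.9
eef_pos: [0.6142, -0.0025, 0.0628]
tcp_rot: [0.777, 0.629, 0.001, 0.001]
contact_force: [0.3, -0.9, -1.1]
opening: 0.123
finger_force: 62.4
t 36.9 tcp [ 0.6142 -0.0025  0.0628] x [0.208 0.978 0.   ] y [ 0.978 -0.208  0.002] z [ 0.002 -0.    -1.   ] q [-0.17  0.31  1.83  0.    1.    0.04] F [ 0.3 -0.9 -1.1] op 0.12318866113872244 ff 62.42906212806702
10042 ((48.40492248535156, -2.3089218139648438), (47.10708236694336, 90.65448760986328), 0.32454392313957214) xmax 72.05620703283755 y [-47.24048234  42.45221659] z 0.10989150139899329
3058 ((78.444091796875, -0.42134857177734375), (9.404067039489746, 114.57769012451172), 0.36814525723457336) xmax 82.82445225866955 y [-56.8468301   56.02112556] z 0.058973308250367354
```

```bash
python3 -m crank '[[[-1,-2,3],0,255],[[-1,-2,6],0,255],[[-1,-2,10],0,255],[[-1,-2,13],0,255],[[-1,-2,16],0,255],[[-1,-2,18],0,255],[[-1,-2,18],0,255],[[-1,-2,18],0,255]]'; python3 held.py w19 .075 .105
```

```text
time: 37.75
eef_pos: [0.6112, -0.0038, 0.0438]
tcp_rot: [0.778, 0.629, -0.0, -0.0]
contact_force: [-0.9, -0.1, -1.2]
opening: 0.122
finger_force: 62.4
t 37.75 tcp [ 0.6112 -0.0038  0.0438] x [0.209 0.978 0.   ] y [ 0.978 -0.209 -0.   ] z [-0.  0. -1.] q [-0.17  0.33  1.85  0.    0.96  0.04] F [-0.9 -0.1 -1.2] op 0.12155236084578583 ff 62.428332567214966
10509 ((47.48147201538086, 0.020801544189453125), (45.27106857299805, 90.82986450195312), 0.2692028880119324) xmax 70.19406252763937 y [-44.72719091  44.93254079] z 0.09068648696550655
14205 ((53.97254180908203, -0.4518775939941406), (114.9066162109375, 57.90802764892578), 89.95799255371094) xmax 82.69079664454735 y [-56.12149781  55.28607643] z 0.05685611057976639
```

Well centred. I'll lower the last 2–3 mm and release.

```bash
python3 -m crank '[[[0,0,1],0,255],[[0,0,2],0,255],[[0,0,3],0,255],[[0,0,4],0,255],[[0,0,4],0,255]]'; python3 -c "
from h import *
st()"
```

```text
time: 38.3
eef_pos: [0.6113, -0.0038, 0.0413]
tcp_rot: [0.777, 0.629, -0.0, -0.0]
contact_force: [-3.0, 0.4, 5.1]
opening: 0.122
finger_force: 63.4
t 38.3 tcp [ 0.6113 -0.0038  0.0413] x [ 0.209  0.978 -0.   ] y [ 0.978 -0.209 -0.   ] z [-0. -0. -1.] q [-0.17  0.34  1.85 -0.    0.96  0.04] F [-3.   0.4  5.1] op 0.12154560593868792 ff 63.44226121902466
```

```bash
python3 -m crank '[[[0,0,0],0,150],[[0,0,0],0,150],[[0,0,0],0,150],[[0,0,0],0,150],[[0,0,-40],0,150],[[0,0,-90],0,150],[[0,0,-140],0,150],[[0,0,-180],0,150],[[0,0,-180],0,150]]'; python3 look.py w20 .084 .096 75 49; python3 -c "
from h import *
go([.5835,-.281,.14],9.9)"
```

```text
time: 39.2
eef_pos: [0.6153, -0.0044, 0.2288]
tcp_rot: [0.777, 0.629, 0.005, 0.006]
contact_force: [0.5, -1.0, 0.6]
opening: 0.414
finger_force: 0.0
t 39.2 tcp [ 0.6153 -0.0044  0.2288] x [0.209 0.978 0.001] y [ 0.978 -0.209  0.015] z [ 0.015 -0.003 -1.   ] q [-0.17  0.13  1.72  0.    1.27  0.04] F [ 0.5 -1.   0.6] op 0.41376477574720116 ff 0.0
rect caddy frame ((-0.8195724487304688, -0.10540008544921875), (141.20188903808594, 90.2128677368164), 0.23345258831977844)
-1 -1 225 0.08879406614265234
-1 1 133 0.08895737550470101
1 -1 269 0.08894316895724147
1 1 272 0.08886286505048999
shift [-277.    27.8   84.9]
yaw -22.0 now -12.1 q6 0.04
```

```bash
python3 -m crank '[[[-276,26,40],-22,0],[[-276,26,40],-22,0],[[-276,26,40],-22,0],[[-276,26,40],-22,0],[[-276,26,40],-22,0],[[-276,26,40],-22,0],[[-276,26,40],-22,0],[[-276,26,40],-22,0]]'; python3 - <<'E'
from h import *
st(); c=cam('wrist'); P=cloud(c)
for a,b,r in((.034,.043,.045),(.011,.024,.1)):
    mk=(P[...,2]>a)&(P[...,2]<b)&(np.linalg.norm(P[...,:2]-[.585,-.281],axis=-1)<r); mk=cv2.morphologyEx(mk.astype(np.uint8),cv2.MORPH_OPEN,np.ones((3,3))); q=(P[mk>0][:,:2]*1000).astype(np.float32); print(cv2.minAreaRect(q))
go([.5845,-.2805,-.004],9.9)
E
```

```text
time: 40.05
eef_pos: [0.5777, -0.2792, 0.1773]
tcp_rot: [0.644, 0.765, 0.0, -0.002]
contact_force: [-0.3, 0.2, -0.4]
opening: 1.002
finger_force: 0.0
t 40.05 tcp [ 0.5777 -0.2792  0.1773] x [-0.17   0.985  0.003] y [ 0.985  0.171 -0.003] z [-0.003  0.003 -1.   ] q [-0.61  0.24  1.69  0.    1.21 -0.78] F [-0.3  0.2 -0.4] op 1.0024726771399413 ff 0.0
((585.0286865234375, -280.14703369140625), (13.520739555358887, 59.216670989990234), 9.827881813049316)
((584.754638671875, -280.3128662109375), (98.19437408447266, 148.8926239013672), 9.865046501159668)
shift [ -3.7   6.2 182. ]
yaw 0.0 now 9.9 q6 -0.78
```

```bash
python3 -m crank '[[[-2,5,50],0,0],[[-2,5,100],0,0],[[-2,5,140],0,0],[[-2,5,162],0,0],[[-2,5,170],0,0],[[-2,5,174],0,0],[[-2,5,174],0,0]]'; python3 -c "
from h import *
st();go([.5845,-.2805,-.004],9.9)"
```

```text
time: 40.8
eef_pos: [0.5851, -0.28, 0.0069]
tcp_rot: [0.643, 0.766, 0.0, 0.001]
contact_force: [0.3, -0.6, 0.2]
opening: 1.0
finger_force: 0.0
t 40.8 tcp [ 0.5851 -0.28    0.0069] x [-0.173  0.985 -0.001] y [0.985 0.173 0.001] z [ 0.001 -0.001 -1.   ] q [-0.6   0.46  1.76  0.    0.93 -0.78] F [ 0.3 -0.6  0.2] op 1.0002062003717915 ff 0.0
shift [-0.4 -0.7 10.9]
yaw 0.1 now 10.0 q6 -0.78
```

```bash
python3 -m crank '[[[0,0,5],0,0],[[0,0,9],0,0],[[0,0,9],0,120],[[0,0,9],0,255],[[0,0,9],0,255],[[0,0,9],0,255],[[0,0,9],0,255],[[0,0,9],0,255],[[0,0,9],0,255]]' 60; python3 -c "
from h import *
st()"
```

```text
time: 41.7
eef_pos: [0.5844, -0.2804, -0.0028]
tcp_rot: [0.643, 0.766, 0.0, 0.0]
contact_force: [0.4, 0.5, 1.2]
opening: 0.15
finger_force: 61.1
t 41.7 tcp [ 0.5844 -0.2804 -0.0028] x [-0.172  0.985 -0.001] y [0.985 0.172 0.001] z [ 0.001 -0.    -1.   ] q [-0.6   0.47  1.76  0.    0.91 -0.78] F [0.4 0.5 1.2] op 0.14994613107535795 ff 61.146440505981445
```

```bash
python3 -m crank '[[[0,0,-40],0,255],[[0,0,-90],0,255],[[0,0,-140],0,255],[[267,76,-160],22,255],[[267,76,-160],22,255],[[267,76,-160],22,255],[[267,76,-160],22,255],[[267,76,-160],22,255],[[267,76,-160],22,255],[[267,76,-160],22,255]]'; python3 held.py w21 .165 .2
```

```text
time: 42.7
eef_pos: [0.6125, -0.0, 0.1564]
tcp_rot: [0.776, 0.631, 0.0, -0.001]
contact_force: [-0.8, -0.5, -2.2]
opening: 0.148
finger_force: 60.7
t 42.7 tcp [ 0.6125 -0.      0.1564] x [0.204 0.979 0.001] y [ 0.979 -0.204 -0.001] z [-0.001  0.001 -1.   ] q [-0.17  0.2   1.78  0.    1.16  0.04] F [-0.8 -0.5 -2.2] op 0.1478575255336363 ff 60.71758031845093
22200 ((51.70191192626953, -0.09514999389648438), (53.896331787109375, 98.23826599121094), 0.30380764603614807) xmax 78.36968284539579 y [-48.3242487   48.06550889] z 0.176300874458798Traceback (most recent call last):
  File "held.py", line 8, in <module>
    print(mk.sum(),cv2.minAreaRect(np.stack([X[mk],Y[mk]],1).astype(np.float32)),'xmax',np.percentile(X[mk],99.5),'y',np.percentile(Y[mk],[.5,99.5]),'z',np.median(P[mk][:,2]))
                                                                                        ~~~~~~~~~~~~~^^^^^^^^^^^^
    return _quantile_unchecked(
        a, q, axis, out, overwrite_input, method, keepdims, weights)
    return _ureduce(a,
                    func=_quantile_ureduce_func,
    ...<5 lines>...
                    overwrite_input=overwrite_input,
                    method=method)
    r = func(a, **kwargs)
    result = _quantile(arr,
                       quantiles=q,
    ...<2 lines>...
                       out=out,
                       weights=wgt)
    slices_having_nans = np.isnan(arr[-1, ...])
                                  ~~~^^^^^^^^^
IndexError: index -1 is out of bounds for axis 0 with size 0
```

```bash
python3 -m crank '[[[-4,0,30],0,255],[[-4,0,50],0,255],[[-4,0,62],0,255],[[-4,0,62],0,255],[[-4,0,62],0,255]]'; python3 held.py w22 .1 .125 2>&1 | head -3
```

```text
time: 43.25
eef_pos: [0.6124, -0.0088, 0.0951]
tcp_rot: [0.778, 0.628, 0.0, 0.0]
contact_force: [-0.1, -0.6, -2.3]
opening: 0.148
finger_force: 60.7
t 43.25 tcp [ 0.6124 -0.0088  0.0951] x [ 0.21   0.978 -0.   ] y [ 0.978 -0.21   0.   ] z [ 0. -0. -1.] q [-0.18  0.27  1.82 -0.    1.05  0.03] F [-0.1 -0.6 -2.3] op 0.14839174046180417 ff 60.70749521255493
18648 ((47.47483444213867, -2.238037109375), (44.954864501953125, 98.63523864746094), 0.0600062794983387) xmax 69.77091752705142 y [-50.39740055  46.034843  ] z 0.1149304060223897
2242 ((78.05592346191406, -0.37274169921875), (9.890176773071289, 114.41230773925781), 0.23612654209136963) xmax 82.87980611832735 y [-56.90487653  56.13517402] z 0.05897453650983285
```

```bash
python3 -m crank '[[[4,-2,0],0,255],[[4,-2,4],0,255],[[4,-2,8],0,255],[[4,-2,10],0,255],[[4,-2,10],0,255],[[4,-2,10],0,255]]'; python3 held.py w23 .09 .115 2>&1 | head -3
```

```text
time: 43.9
eef_pos: [0.611, -0.0037, 0.0847]
tcp_rot: [0.778, 0.629, -0.0, -0.0]
contact_force: [1.0, -0.0, -1.8]
opening: 0.144
finger_force: 60.7
t 43.9 tcp [ 0.611  -0.0037  0.0847] x [ 0.209  0.978 -0.   ] y [ 0.978 -0.209 -0.   ] z [-0.  0. -1.] q [-0.17  0.28  1.83 -0.    1.03  0.04] F [ 1.  -0.  -1.8] op 0.14404712401895622 ff 60.70706605911255
20274 ((49.80152893066406, 0.5885887145996094), (49.7338752746582, 98.82720184326172), 0.10264902561903) xmax 74.46047499003195 y [-47.8280216   48.63689759] z 0.1044931145016147
1900 ((80.16728210449219, -0.26367950439453125), (5.884276866912842, 114.60928344726562), 0.2559119462966919) xmax 82.85314962261504 y [-56.79351208  56.17817451] z 0.059016104024290236
```

Centred. Lower it 10 mm.

```bash
python3 -m crank '[[[0,0,3],0,255],[[0,0,6],0,255],[[0,0,8],0,255],[[0,0,9],0,255],[[0,0,10],0,255],[[0,0,11],0,255],[[0,0,11],0,255]]'
```

```text
time: 44.65
eef_pos: [0.6111, -0.0037, 0.0751]
tcp_rot: [0.777, 0.629, -0.0, -0.0]
contact_force: [-4.4, -0.9, 4.8]
opening: 0.149
finger_force: 61.6
```

```bash
python3 -m crank '[[[0,0,0],0,0],[[0,0,0],0,0],[[0,0,0],0,0],[[0,0,0],0,0],[[0,0,-40],0,0],[[0,0,-90],0,0],[[0,0,-140],0,0],[[0,0,-190],0,0],[[0,0,-190],0,0],[[0,0,-190],0,0]]'; python3 look.py w24 .088 .102 80 56; python3 - <<'E'
from h import *
c=cam('scene'); cv2.imwrite('pics/s24.png',cv2.resize(c['frame'],(800,600)))
E
```

```text
time: 45.65
eef_pos: [0.6119, -0.0038, 0.266]
tcp_rot: [0.778, 0.629, 0.001, 0.002]
contact_force: [-0.5, 0.2, -1.6]
opening: 1.002
finger_force: 0.0
t 45.65 tcp [ 0.6119 -0.0038  0.266 ] x [0.209 0.978 0.   ] y [ 0.978 -0.209  0.004] z [ 0.004 -0.001 -1.   ] q [-0.17  0.11  1.68  0.    1.35  0.04] F [-0.5  0.2 -1.6] op 1.001817231010731 ff 0.0
rect caddy frame ((-0.6660232543945312, 0.06898117065429688), (149.31471252441406, 97.97509002685547), 0.24234898388385773)
-1 -1 657 0.09496741671498976
-1 1 651 0.09493410670305286
1 -1 841 0.09500126892232197
1 1 854 0.09490915540708247
```

View pics/s24.png

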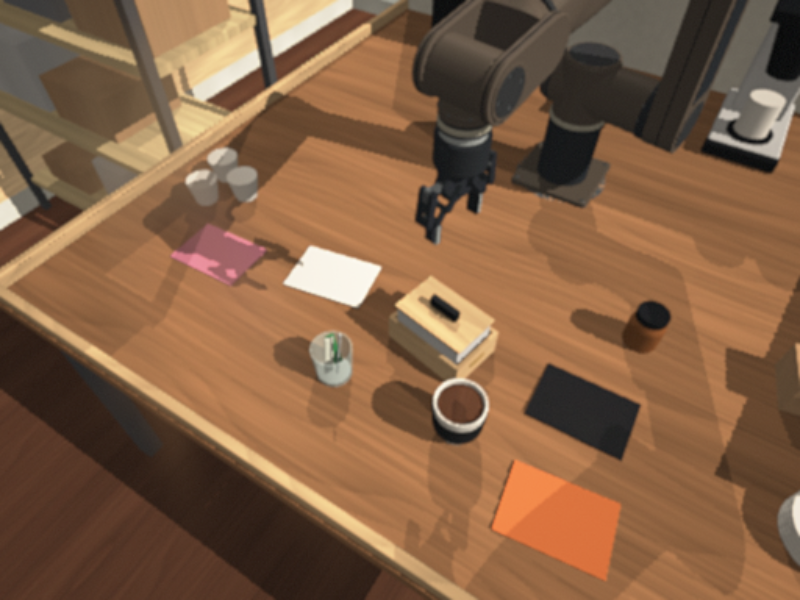

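The caddy is closed at (443,325) with the lid level, its top at z 94 mm. No loose capsules are left, and the mug, glass and jar have not moved.

```bash
python3 -c "
from h import *
print(ctrl.sign_off())"
```

```text
the job is handed in; nothing more can be done
None
```

The caddy is refilled and handed in at about 46 s: both loose capsules (blue and red) stand foil rim down in the base with the separator, tray and lid seated level above them, and the mug, glass and sugar jar were not touched.

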